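# Clear the check weights off the balance and load the crucible

### The arm

A 6-joint arm with a two-finger parallel gripper is mounted at the origin on the work surface. World frame = base frame: x ahead of the robot, y to its left, z up, the work surface at z = 0. Lengths are in m, angles in rad, forces in N, time in s.
With the tool pointing down it reaches from about 0.375 to 0.9 m from the base axis. Payload 3.1 kg.
Tool frame: the origin (TCP) lies on the centre line of the jaws, within the pads' length; the fingertips stand 25 mm ahead of it and the grasp point (between the pads) lies 6 mm ahead of it (manip.tips_ahead is the distance from the TCP to the fingertips, in m); z points along the fingers, y is the direction in which the jaws open and shut (so a half turn about z gives the same grasp; the last joint's range is limited). The gripper opens to 85 mm and grips with 20 to 120 N. Pads are 22 mm wide; open, the fingers measure 114 mm over their backs; the gripper's body (76 mm by 85 mm) begins 54 mm behind the grasp point. The pads swing forward as they close: fully open they stand 13 mm farther back than shut.
Start: joints at [1.012, 0.527, 1.433, -0, 1.181, -0.178], TCP at [0.232, 0.58, 0.218] pointing down, gripper open.
Joint ranges: [-3.08, 3.08], [-0.75, 2.2], [0.22, 2.44], [-1.43, 4.57], [0, 2.65], [-2.85, 2.85]. Speed limits (rad/s): [2.79, 2.79, 3.14, 3.14, 3.14, 3.14].

### API

Orientations are given as a unit quaternion [x, y, z, w].
In Python, from station import manip gives the robot as it stands.
- The arm moves only by the tool play_rows, never from a script. Its argument "steps" is a list that holds one entry, the list of rows, each a list of 6 numbers: the shift along the tool's x, y, z in m, then the turn, a rotation vector about the tool's x, y, z in degrees. In form: [[[x, y, z, rx, ry, rz], ...]]. A call has 1 to 10 rows; each row shifts and turns the commanded pose from where the row before left it, along the tool's axes as they then stand; what a row does not reach is not made up. A row lasts 1/8 s, in which the tool goes at most 62.5 mm and 10.7 degrees, less where a joint would pass 70% of its speed; a pose out of reach is approached as far as the arm can. A call is refused whole if a number of a shift passes 0.0625 or a number of a turn 10.7, either way. A call with a gripper value outside its range is refused whole. "fingers" is the opening, from 0 (shut) to 1 (fully open), set as the call begins (left out, the last holds). The fingers move at their own pace and stop on an object; "squeeze" is the grip in N (left out, the last holds). Time passes only in rows, so rows that do not move let the fingers close. It gives the time, the measured TCP pose, the force and the opening at its end, in the units of the state.
- manip.sense(): the state, without advancing time (a new reading comes with each control period).
- manip.snapshot(name): name is "scene" or "top"; returns a dict with "img" (400x640x3 uint8, red, green, blue), "K" (3x3 intrinsics, pixels), "world_from_camera" (4x4, takes a point from camera to world coordinates). Camera axes: x right, y down, z forward; pixel columns grow to the right and rows downward; lengths in m; the calibration is good to about 2 mm. A picture is of the moment at which its call begins. There is no depth.
- manip.sign_off(): hands the job in, once; it reports no verdict.
Trained networks look in a picture, given as the dict that the camera call returned (one of the last four; its "shot" number tells which), for a name from the list of things; names that differ only in an ending like _2 or _b are one class to them, and where a whole thing is asked for, a point or a joint stands for the part that bears it (a point fixed in the world has none). Each returns a list of dicts, best first, with "score" (0 to 1); they miss things now and then, are a little off and sometimes report something else, mostly with a low value. They report only what shows in the picture. A call takes as long as a camera call. They do not tell look-alikes from the thing itself.
- manip.regions_of(label, picture): "pixels" (400x640 bool, what is visible of it) and "rect" ([left, top, right, bottom] in pixels, round what is visible of it).
- manip.pinpoint(label, picture): "point" ([column, row] in pixels: a listed point, or the origin of a listed thing).
The state is a dict: "t": time; "q": joint angles; "qd": joint speeds; "tau": joint torques, N m; "tcp_pos": TCP position; "tool_rot": TCP orientation; "force": force on the tool from outside, world axes, zero at the start; "ft_torque": the same for the moment, N m; "finger_gap": opening from 0.0 (shut) to 1.0 (fully open).
Only numpy, scipy, OpenCV 4.12 (cv2) and the standard library are available. Lean on these libraries where they do the work, as an engineer would, in place of code of your own. Each camera call takes 0.05 s, during which the arm holds its last target.

### The job

The balance check is finished: take the stack of three weights off the pan and put each one flat in its own wooden seat, the one whose recess fits its size. Only when all three are put away, stand the white crucible upright in the middle of the empty pan. Set things down rather than dropping them, and leave the amber jar and the cork stopper where they are.

Things in the scene. Friction and masses are not known exactly. Their poses are not given: they have to be found in the camera images.
- weight_large_mid (a point): large disc weight: plain solid steel cylinder, 60 mm diameter, 32 mm tall, flat top and bottom, about 0.7 kg; at the start the lowest of the stack, standing on the balance pan. The point is its centre, half-way up (16 mm above its underside); z is its axis, up.
- weight_medium_mid (a point): medium disc weight: plain solid steel cylinder, 46 mm diameter, 32 mm tall, flat top and bottom, about 0.42 kg; at the start the middle of the stack, standing on the large one. The point is its centre, half-way up (16 mm above its underside); z is its axis, up.
- weight_small_mid (a point): small disc weight: plain solid steel cylinder, 32 mm diameter, 32 mm tall, flat top and bottom, about 0.2 kg; at the start the top of the stack, standing on the medium one. The point is its centre, half-way up (16 mm above its underside); z is its axis, up.
- seat_large_floor (a point): seat of the large weight: fixed round wooden block, 84 mm outer diameter, 12 mm tall, with a flat grey-lined round recess of 72 mm diameter, 4 mm deep, open at the top. The point is the middle of the recess floor, 8 mm above the bench; z up. The three seats look alike but for the width of the recess (72, 58 and 44 mm for the weights of 60, 46 and 32 mm).
- seat_medium_floor (a point): seat of the medium weight: fixed round wooden block, 84 mm outer diameter, 12 mm tall, with a flat grey-lined round recess of 58 mm diameter, 4 mm deep, open at the top. The point is the middle of the recess floor, 8 mm above the bench; z up. The three seats look alike but for the width of the recess (72, 58 and 44 mm for the weights of 60, 46 and 32 mm).
- seat_small_floor (a point): seat of the small weight: fixed round wooden block, 84 mm outer diameter, 12 mm tall, with a flat grey-lined round recess of 44 mm diameter, 4 mm deep, open at the top. The point is the middle of the recess floor, 8 mm above the bench; z up. The three seats look alike but for the width of the recess (72, 58 and 44 mm for the weights of 60, 46 and 32 mm).
- pan_middle (a point): the balance: fixed, white low housing 225 x 180 mm with a flat round steel pan of 130 mm diameter, its top 60 mm above the bench. The point is the middle of the pan's upper face; z up, the display lies towards its own -x. The pan does not move when loaded.
- crucible_mid (a point): sample crucible: small white ceramic cup, empty, open at the top, 40 mm tall, 40 mm outer diameter at the rim and 36 mm at the foot, wall 3 mm, about 50 g, standing upright on the bench. The point is its centre, 20 mm above its underside; z is its axis, up.
- vial_mid (a point): bystander: upright closed amber jar, 34 mm diameter, 48 mm tall, on the bench; not to be disturbed. The point is its centre, 24 mm above its underside.
- stopper_mid (a point): bystander: cork stopper, 38 mm diameter at the bench tapering to 30 mm, 30 mm tall; not to be disturbed. The point is its centre, 15 mm above its underside.
There are look-alikes about, which are no part of the job. Leave any green or turquoise look-alike of the part that bears crucible_mid alone.

How it is judged:
By the outcome, as a careful person would: the job done as asked, in the order asked, and still so for the second after the job is handed in, with the robot touching nothing.
It also fails if it takes over 93 s, if anything falls off the work surface, if the arm or the gripper's body presses on something with over 40 N, if the wrist force passes 120 N, or if a joint passes its speed limit or range.

## Working session

There is one attempt and no reset: what is moved stays moved. The work goes in short steps, Python scripts to look and compute and a tool call to move; the robot and the scene stay as the last step left them, time stands still between calls to the robot, and variables do not carry over. Pictures are saved under pics/ and viewed, and the job is handed in when it is done.

Besides the shell and the picture viewer there is one more tool, called as name(argument=value, ...), one argument or row to a line, values as JSON. play_rows: Moves the arm, as the interface text tells. Its arguments: {"type":"object","properties":{"steps":{"type":"array"},"fingers":{"type":"number"},"squeeze":{"type":"number"}},"required":["steps"]}

```bash
ls; mkdir -p pics
python3 - <<'E'
from station import manip
import cv2,numpy as np
s=manip.sense(); print({k:np.round(v,3).tolist() for k,v in s.items()}, manip.tips_ahead)
for n in("scene","top"):
    p=manip.snapshot(n); cv2.imwrite(f"pics/{n}0.png",p["img"][:,:,::-1]); print(n,p["K"].round(1).tolist(),p["world_from_camera"].round(3).tolist())
E
```

```text
pics
{'t': 0.0, 'q': [1.012, 0.528, 1.434, -0.0, 1.181, -0.179], 'qd': [0.002, -0.001, 0.001, -0.001, -0.002, 0.0], 'tau': [-0.001, -44.236, -17.803, -0.0, 0.008, -0.0], 'tcp_pos': [0.231, 0.58, 0.217], 'tool_rot': [0.189, 0.982, -0.001, -0.0], 'force': [-0.618, -0.18, 0.284], 'ft_torque': [-0.057, 0.012, -0.031], 'finger_gap': 0.998} 0.025
scene [[401.3, 0.0, 323.2], [0.0, 401.3, 197.7], [0.0, 0.0, 1.0]] [[0.423, 0.78, -0.461, 0.972], [0.906, -0.365, 0.213, -0.238], [-0.002, -0.508, -0.861, 0.92], [0.0, 0.0, 0.0, 1.0]]
top [[417.0, 0.0, 319.6], [0.0, 417.0, 194.9], [0.0, 0.0, 1.0]] [[-0.029, -0.997, 0.075, 0.447], [-1.0, 0.03, 0.005, -0.042], [-0.007, -0.074, -0.997, 1.182], [0.0, 0.0, 0.0, 1.0]]
```

View pics/scene0.png

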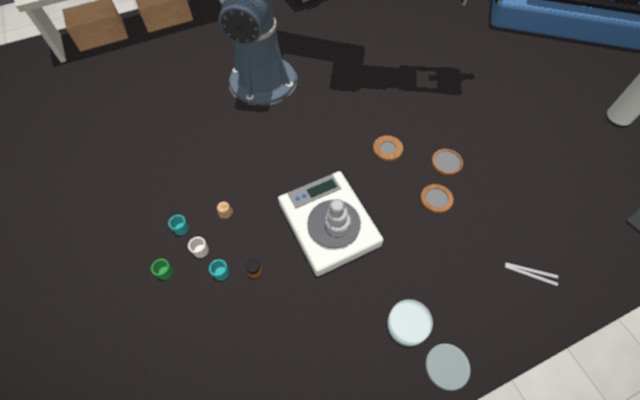

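View pics/top0.png

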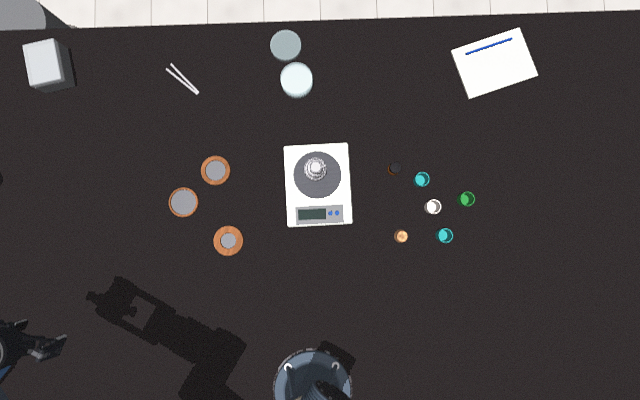

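The scene view shows the stack on the pan at (337,218), the seats at (388,148), (447,161) and (437,198), and the white crucible at (198,247). In the top view the stack is at (315,169), the seats at (228,240), (183,202) and (215,170), and the white crucible at (433,207).

What could be taken for the crucible (top view): the white cup (433,207), turquoise cups (422,179) and (445,236), and a green cup (467,199). I choose the white one. I'll measure everything and crop.

```bash
cat > h.py <<'E'
from station import manip
import cv2,numpy as np
def ray(p,uv):
    T=p["world_from_camera"]; d=T[:3,:3]@np.linalg.solve(p["K"],[uv[0],uv[1],1.]); return T[:3,3],d
def onz(p,uv,z):
    o,d=ray(p,uv); return o+d*(z-o[2])/d[2]
def proj(p,X):
    T=p["world_from_camera"]; c=T[:3,:3].T@(np.asarray(X)-T[:3,3]); u=p["K"]@c; return u[:2]/u[2]
def tri(ps,uvs):
    A=np.zeros((3,3));b=np.zeros(3)
    for p,uv in zip(ps,uvs):
        o,d=ray(p,uv); d=d/np.linalg.norm(d); M=np.eye(3)-np.outer(d,d); A+=M;b+=M@o
    return np.linalg.solve(A,b)
def crop(p,c,r,name,k=6):
    x,y=int(c[0]),int(c[1]); im=p["img"][max(0,y-r):y+r,max(0,x-r):x+r,::-1]
    cv2.imwrite(name,cv2.resize(im,None,fx=k,fy=k,interpolation=cv2.INTER_CUBIC))
E
python3 - <<'E'
from h import *
Z=dict(weight_large_mid=.076,weight_medium_mid=.108,weight_small_mid=.14,seat_large_floor=.008,seat_medium_floor=.008,seat_small_floor=.008,pan_middle=.06,crucible_mid=.02,vial_mid=.024,stopper_mid=.015)
for n in("top","scene"):
    p=manip.snapshot(n); print(n)
    for k,z in Z.items():
        for d in manip.pinpoint(k,p)[:4]:
            print(k,round(d["score"],2),np.round(d["point"],1),onz(p,d["point"],z).round(4))
    if n=="top":
        crop(p,(440,205),50,"pics/cruc.png"); crop(p,(208,205),50,"pics/seats.png")
        pt=p
    else: crop(p,(330,215),45,"pics/stack.png");crop(p,(420,172),50,"pics/seats_s.png")
E
python3 -c "
import cv2,numpy as np
a=[cv2.resize(cv2.imread(f'pics/{n}.png'),(400,300) if 0 else (300,300)) for n in('cruc','seats','stack','seats_s')]
cv2.imwrite('pics/m1.png',np.vstack([np.hstack(a[:2]),np.hstack(a[2:])]))"
```

```text
top
weight_large_mid 0.5 [314.7 168.5] [ 0.601 -0.026  0.076]
weight_medium_mid 0.66 [318.5 167.5] [ 0.5988 -0.0364  0.108 ]
weight_small_mid 0.64 [312.6 167.2] [ 0.5955 -0.0218  0.14  ]
weight_small_mid 0.42 [315.4 175.4] [ 0.5745 -0.0282  0.14  ]
seat_large_floor 0.72 [182.1 201.4] [0.5281 0.3522 0.008 ]
seat_medium_floor 0.91 [215.6 172.9] [0.6064 0.2566 0.008 ]
seat_small_floor 0.79 [227.6 240.2] [0.4153 0.2249 0.008 ]
seat_small_floor 0.57 [429.9 206.7] [ 0.4924 -0.3457  0.008 ]
seat_small_floor 0.48 [183.9 201.5] [0.5277 0.3472 0.008 ]
seat_small_floor 0.4 [394.4 168.2] [ 0.6044 -0.2507  0.008 ]
pan_middle 0.64 [313.7 173. ] [ 0.591  -0.0227  0.06  ]
crucible_mid 0.68 [440.9 233.2] [ 0.4177 -0.3694  0.02  ]
crucible_mid 0.59 [431.  206.5] [ 0.4924 -0.3457  0.02  ]
crucible_mid 0.59 [423.  179.6] [ 0.5683 -0.3271  0.02  ]
crucible_mid 0.47 [465.6 200.6] [ 0.506  -0.4426  0.02  ]
vial_mid 0.6 [395.1 170.7] [ 0.5952 -0.2495  0.024 ]
stopper_mid 0.64 [399.7 235.8] [ 0.4137 -0.2561  0.015 ]
scene
weight_large_mid 0.7 [340.  221.6] [ 0.597  -0.0208  0.076 ]
weight_medium_mid 0.78 [336.5 215.3] [ 0.5934 -0.0291  0.108 ]
weight_small_mid 0.58 [338.4 204.5] [ 0.5856 -0.0216  0.14  ]
seat_large_floor 0.73 [447.  159.6] [0.5193 0.353  0.008 ]
seat_large_floor 0.53 [434.3 199.9] [0.6145 0.2493 0.008 ]
seat_medium_floor 0.93 [435.7 199. ] [0.6137 0.2541 0.008 ]
pan_middle 0.92 [333.9 222.6] [ 0.5861 -0.0311  0.06  ]
crucible_mid 0.81 [220.7 271.1] [ 0.5703 -0.318   0.02  ]
crucible_mid 0.72 [198.6 246.9] [ 0.4883 -0.3478  0.02  ]
crucible_mid 0.72 [179.8 223.7] [ 0.407  -0.3729  0.02  ]
crucible_mid 0.66 [160.1 264.6] [ 0.4938 -0.4433  0.02  ]
vial_mid 0.63 [255.1 270.4] [ 0.6045 -0.2441  0.024 ]
stopper_mid 0.6 [221.8 209.4] [ 0.4093 -0.265   0.015 ]
```

View pics/m1.png

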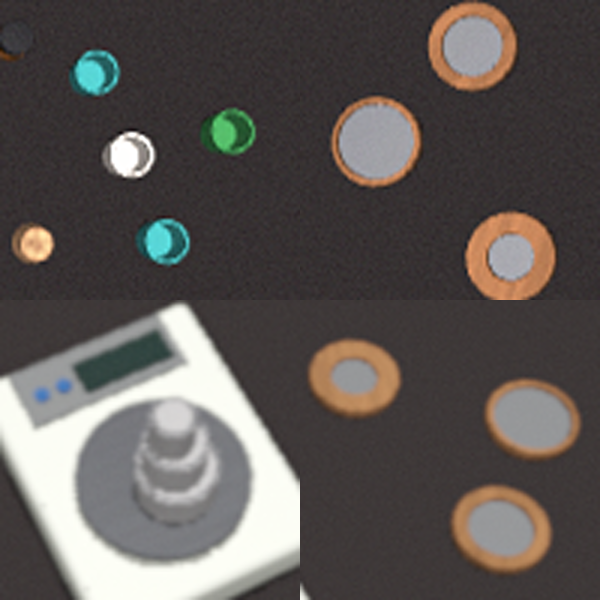

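The crops confirm it: white cup at top (433,207), unlike the turquoise and green ones. Recesses by width: largest at (183,202), medium at (215,170), smallest at (228,240). Next I'll refine with colour masks.

```bash
cat > meas.py <<'E'
from h import *
def blobs(mask,amin=30):
    n,l,s,c=cv2.connectedComponentsWithStats(mask.astype(np.uint8)); return [(s[i],c[i],l==i) for i in range(1,n) if s[i][4]>=amin]
def seats(p):
    im=p["img"].astype(int); hsv=cv2.cvtColor(p["img"],cv2.COLOR_RGB2HSV)
    wood=(hsv[...,0]<20)&(hsv[...,1]>90)&(hsv[...,2]>120)
    for s,c,m in blobs(wood,120):
        cs,_=cv2.findContours(m.astype(np.uint8),cv2.RETR_CCOMP,cv2.CHAIN_APPROX_NONE)
        cs=sorted(cs,key=len)[::-1]
        if len(cs[0])<40: continue
        e=cv2.fitEllipse(cs[0]); o=onz(p,e[0],.010)   # outer outline: mix
        r=[]
        for k in cs[1:2]:
            if len(k)>8:
                pts=np.array([onz(p,q,.012)[:2] for q in k[:,0]]); (cc,rr)=cv2.minEnclosingCircle(pts.astype(np.float32)); r=(np.mean(pts,0).round(4),round(2*rr,4))
        print("seat",np.round(e[0],1),o[:2].round(4),r)
if __name__=="__main__":
    for n in("top","scene"):
        p=manip.snapshot(n); print(n); seats(p)
        hsv=cv2.cvtColor(p["img"],cv2.COLOR_RGB2HSV)
        # pan/dark disc within housing, crucible white
        for k in["crucible_mid","weight_large_mid","weight_medium_mid","weight_small_mid"]:
            for d in manip.regions_of(k,p)[:3]: print(k,round(d["score"],2),np.round(d["rect"],1))
        w=(hsv[...,1]<40)&(hsv[...,2]>150)
        for s,c,m in blobs(w,40): print("white",s,c.round(1),onz(p,c,.03)[:2].round(4))
E
python3 meas.py
python3 - <<'E'
from h import *
p=manip.snapshot("top");q=manip.snapshot("scene")
crop(p,(316,172),30,"pics/a.png",10);crop(q,(335,218),30,"pics/b.png",10)
a=[cv2.imread(f"pics/{c}.png") for c in"ab"]; cv2.imwrite("pics/m2.png",cv2.resize(np.hstack(a),(800,400)))
E
```

```text
top
seat [214.9 169.9] [0.6146 0.258 ] (array([0.6142, 0.2571]), 0.0639)
seat [182.8 201.8] [0.5269 0.3495] (array([0.5269, 0.3491]), 0.0778)
seat [227.6 240.4] [0.4149 0.2244] (array([0.4145, 0.2236]), 0.0494)
crucible_mid 0.7 [455.1 192.8 475.6 204.1]
crucible_mid 0.67 [422.5 199.8 440.1 213. ]
crucible_mid 0.57 [415.6 169.4 430.1 189.3]
weight_large_mid 0.65 [305.2 166.8 323.  182.1]
white [ 0  0 17 11 67] [8.2 4.4] [1.1105 0.8444]
white [  0   0  45  29 444] [25.1 16.4] [1.0731 0.7947]
white [   35     0   605    28 11343] [298.4   9.7] [1.067  0.0083]
white [ 451   27   87   72 3699] [494.2  63.2] [ 0.8919 -0.5414]
white [270  30  31  30 730] [285.1  44.5] [0.9657 0.0487]
white [  23   38   38   48 1351] [41.3 61.7] [0.9378 0.7451]
white [166  63  33  32 183] [182.5  79.2] [0.8737 0.342 ]
white [280  62  33  35 890] [296.  79.] [0.864  0.0203]
white [ 283  142   70   85 3242] [317.9 186.8] [ 0.556  -0.0327]
white [304 157  22  24 338] [313.9 167.5] [ 0.6101 -0.0233]
white [206 161  19  19 290] [215.2 170. ] [0.6115 0.252 ]
white [171 190  25  24 457] [183.1 201.7] [0.5256 0.3419
[... 829 characters left out ...]
 1229] [16.  22.4] [-0.5972 -0.6852]
white [ 42   0  54  30 565] [60.9 10.9] [-0.5979 -0.5358]
white [112   0  26  14 256] [124.5   5.2] [-0.5347 -0.3244]
white [381 143  14  10 104] [387.4 147.6] [0.4257 0.2121]
white [435 153  24  18 339] [446.7 161.5] [0.5352 0.3343]
white [ 278  171  105  104 4158] [330.  223.7] [ 0.5712 -0.0339]
white [426 190  22  17 265] [436.4 198.2] [0.6212 0.2452]
white [188 236  18  20 261] [196.8 245.2] [ 0.4877 -0.3493]
white [505 263  53  22 315] [531.3 272.3] [0.8826 0.3339]
white [ 388  300   45   45 1570] [409.7 322. ] [0.8605 0.0201]
white [ 478  307  162   93 7597] [585.3 368.3] [1.0937 0.2979]
white [ 427  344   43   46 1524] [447.9 366.3] [0.9709 0.0444]
```

View pics/m2.png

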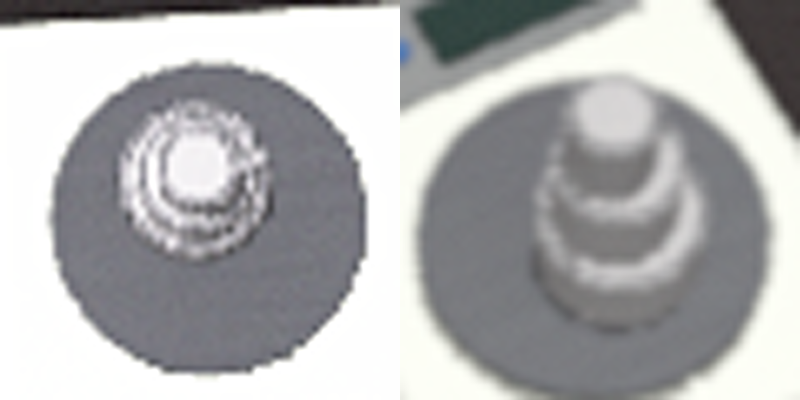

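```bash
cat > ov.py <<'E'
from h import *
def circ(p,c,z,r): 
    a=np.linspace(0,2*np.pi,90); return np.array([proj(p,[c[0]+r*np.cos(t),c[1]+r*np.sin(t),z]) for t in a])
def draw(p,c0,r,k,items,name):
    x,y=c0; im=cv2.resize(p["img"][y-r:y+r,x-r:x+r,::-1],None,fx=k,fy=k,interpolation=cv2.INTER_CUBIC)
    for c,z,rr,col in items:
        q=(circ(p,c,z,rr)-[x-r,y-r]+.5)*k; cv2.polylines(im,[q.round().astype(np.int32)],True,col,1)
    return im
E
python3 - <<'E'
from ov import *
p=manip.snapshot("top");q=manip.snapshot("scene")
for nm,z,a,b in[("small top",.156,(315.0,166.4),(337.0,204.9)),("pan",.06,(316.9,174.4),(333.9,223.4))]:
    print(nm,onz(p,a,z),onz(q,b,z))
ct=onz(p,(315.0,166.4),.156); cs=onz(q,(337.0,204.9),.156); pt=onz(p,(316.9,174.4),.06); ps=onz(q,(333.9,223.4),.06)
f=lambda c,pc:[(pc,.06,.065,(255,255,0)),(c,.156,.016,(0,0,255)),(c,.124,.023,(0,255,0)),(c,.092,.03,(255,0,0)),(c,.06,.03,(255,0,255))]
im=np.hstack([draw(p,(316,172),28,7,f(ct,pt),0),draw(q,(335,218),28,7,f(cs,ps),0)])
cv2.imwrite("pics/ov1.png",im)
E
```

```text
small top [ 0.59506022 -0.02807643  0.156     ] [ 0.59312093 -0.02921637  0.156     ]
pan [ 0.586919   -0.03126811  0.06      ] [ 0.58804619 -0.03205567  0.06      ]
```

View pics/ov1.png

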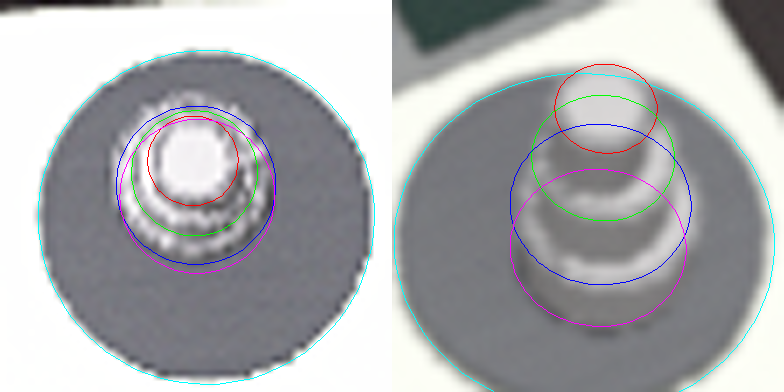

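play_rows(
  steps=[
    [[0,0,-0.01,0,0,-7.26],[0,0,-0.01,0,0,-7.26],[0,0,-0.01,0,0,-7.26]],
  ],
  fingers=0.8,
  squeeze=40,
)

```text
t: 2.28
tcp_pos: [0.2317, 0.5804, 0.2481]
tool_rot: [-0.002, 1.0, -0.0, -0.0]
force: [-0.5, 0.7, 0.4]
finger_gap: 0.799
```

play_rows(
  steps=[
    [[-0.026,-0.0435,0,0,0,0],[-0.026,-0.0435,0,0,0,0],[-0.026,-0.0435,0,0,0,0],[-0.026,-0.0435,0,0,0,0],[-0.026,-0.0435,0,0,0,0],[-0.026,-0.0435,0,0,0,0],[-0.026,-0.0435,0,0,0,0],[-0.026,-0.0435,0,0,0,0],[-0.026,-0.0435,0,0,0,0],[-0.026,-0.0435,0,0,0,0]],
  ],
)

```text
t: 3.52
tcp_pos: [0.4927, 0.144, 0.2481]
tool_rot: [-0.0, 1.0, 0.0, 0.0]
force: [-0.1, 0.2, 0.1]
finger_gap: 0.8
```

play_rows(
  steps=[
    [[-0.026,-0.0435,0,0,0,0],[-0.026,-0.0435,0,0,0,0],[-0.026,-0.0435,0,0,0,0],[-0.023,-0.0435,0,0,0,0],[0,0,0,0,0,0]],
  ],
)

```text
t: 4.15
tcp_pos: [0.5948, -0.032, 0.2477]
tool_rot: [0.002, 1.0, -0.001, 0.001]
force: [-0.5, 0.6, -0.9]
finger_gap: 0.801
```

Run:
```python
from ov import *
p=manip.snapshot("top");q=manip.snapshot("scene"); s=manip.sense(); t=s["tcp_pos"]; print(t,proj(p,t),proj(q,t))
ims=[]
for r,c in((p,(316,172)),(q,(335,200))):
    R=40;k=5; im=draw(r,c,R,k,[((.593,-.029),.156,.016,(0,0,255))],0)
    for dz,col in((0,(0,255,0)),(-.025,(0,255,255))):
        u=(proj(r,t+[0,0,dz])-np.array(c)+R+.5)*k; cv2.circle(im,tuple(int(v) for v in u),3,col,-1)
    ims.append(im)
cv2.imwrite("pics/g1.png",np.hstack(ims))
```

```text
[ 0.59248502 -0.02863119  0.24746543] [314.55188461 161.75458339] [338.39156743 181.90800824]
```

View pics/g1.png

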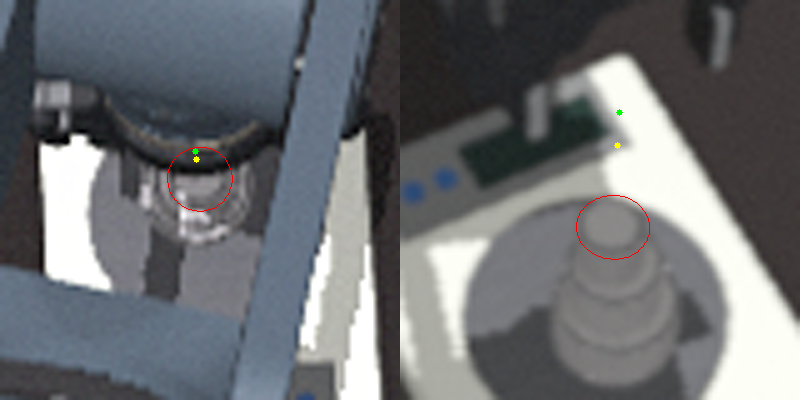

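The scene view shows the gripper hovering centred over the stack, with the small weight's top at crop (612,225). I'll descend now.

play_rows(
  steps=[
    [[0,0,0.03,0,0,0],[0,0,0.03,0,0,0],[0,0,0.02,0,0,0],[0,0,0.0105,0,0,0],[0,0,0,0,0,0]],
  ],
)

```text
t: 4.88
tcp_pos: [0.5922, -0.0274, 0.157]
tool_rot: [-0.001, 1.0, 0.0, -0.001]
force: [0.1, -1.0, 0.7]
finger_gap: 0.797
```

Run:
```python
from ov import *
q=manip.snapshot("scene"); s=manip.sense(); t=s["tcp_pos"]; print(t,s["force"],s["finger_gap"])
crop(q,(335,205),40,"pics/g2.png",8)
```

```text
[ 0.59291405 -0.02775797  0.1577306 ] [-0.35389085  0.54638222  0.70047677] 0.7968787518630197
```

View pics/g2.png

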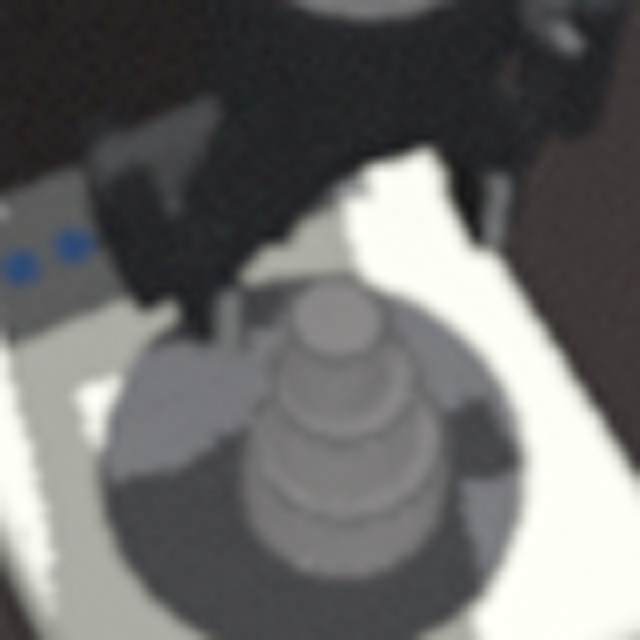

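Run:
```python
from ov import *
q=manip.snapshot("scene"); t=np.array([.593,-.0277,0])
for z in(.133,.143,.157): 
    for dy in(-.034,0,.034): print(z,dy,((proj(q,t+[0,dy,z])-[295,165]+.5)*8).round())
```

```text
0.133 -0.034 [232. 407.]
0.133 0 [342. 361.]
0.133 0.034 [451. 317.]
0.143 -0.034 [232. 390.]
0.143 0 [343. 344.]
0.143 0.034 [453. 299.]
0.157 -0.034 [232. 365.]
0.157 0 [345. 319.]
0.157 0.034 [456. 273.]
```

Run:
```python
from ov import *
q=manip.snapshot("scene");p=manip.snapshot("top")
a=q["img"][110:260,240:440,::-1];b=p["img"][90:240,220:420,::-1]
cv2.imwrite("pics/g3.png",cv2.resize(np.vstack([a,b]),None,fx=2,fy=2,interpolation=cv2.INTER_CUBIC))
cv2.imwrite("pics/g3a.png",cv2.resize(a,None,fx=4,fy=4,interpolation=cv2.INTER_CUBIC))
cv2.imwrite("pics/g3b.png",cv2.resize(b,None,fx=4,fy=4,interpolation=cv2.INTER_CUBIC))
```

```text
(no output)
```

View pics/g3a.png

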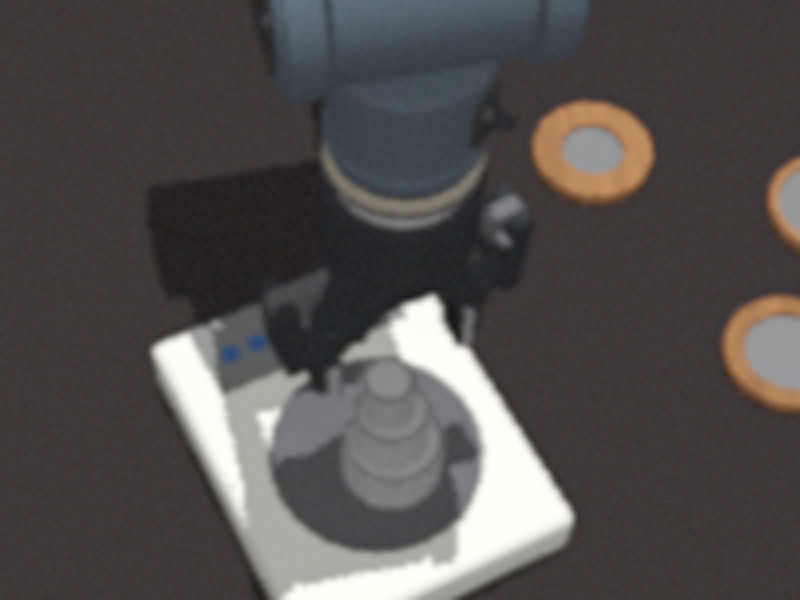

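View pics/g3b.png

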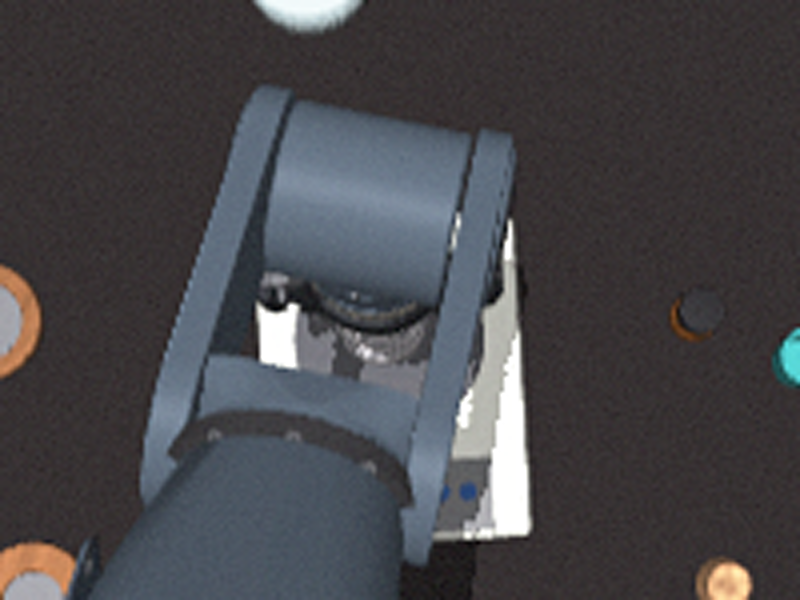

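Run:
```python
from ov import *
q=manip.snapshot("scene");p=manip.snapshot("top")
im=cv2.imread("pics/g3a.png");im2=cv2.imread("pics/g3b.png")
t=manip.sense()["tcp_pos"]; print(t, manip.sense()["tool_rot"])
for z in np.arange(.12,.36,.02):
    for y in(-.034,0,.034):
        u=(proj(q,[t[0],t[1]+y,z])-[240,110]+.5)*4; cv2.circle(im,tuple(u.round().astype(int).tolist()),2,(0,0,255) if abs(z-.16)>.005 else (0,255,0),-1)
        u=(proj(p,[t[0],t[1]+y,z])-[220,90]+.5)*4; cv2.circle(im2,tuple(u.round().astype(int).tolist()),2,(0,0,255)if abs(z-.16)>.005 else (0,255,0),-1)
cv2.imwrite("pics/g4.png",im);cv2.imwrite("pics/g4b.png",im2)
```

```text
[ 0.59341768 -0.0285158   0.15820981] [-1.57861821e-04  9.99999595e-01 -1.93462773e-04  8.64959278e-04]
```

View pics/g4.png

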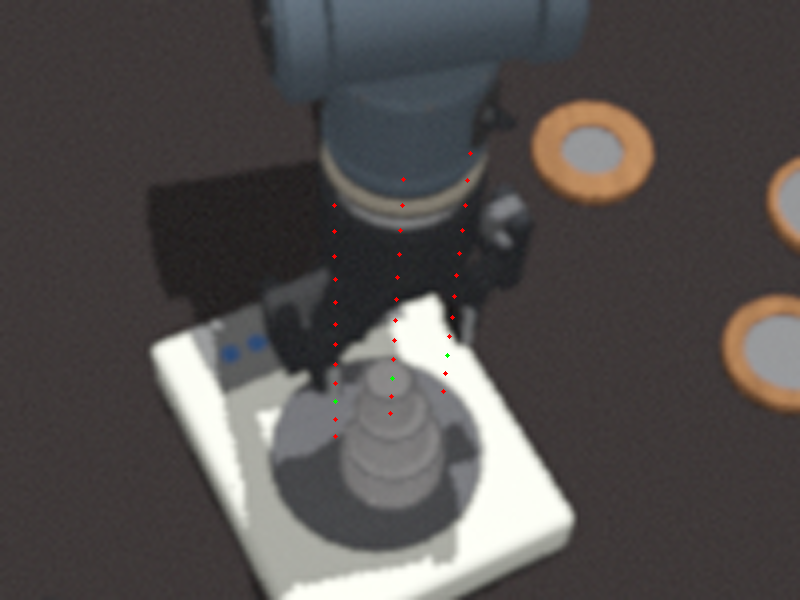

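View pics/g4b.png

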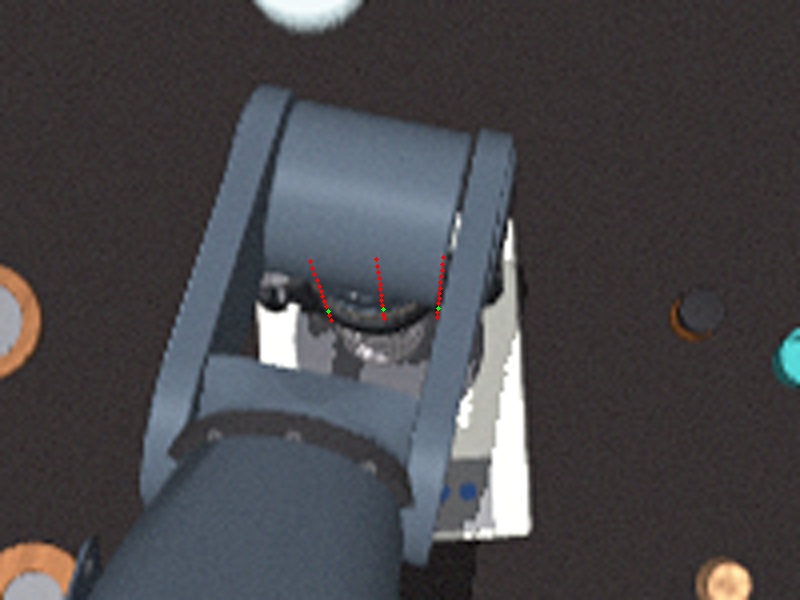

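Run:
```python
from ov import *
p=manip.snapshot("top")
im=cv2.imread("pics/top0.png")[290:400,0:130]; im=cv2.resize(im,None,fx=6,fy=5.4,interpolation=cv2.INTER_CUBIC)
im=cv2.resize(cv2.imread("pics/top0.png")[290:400,0:130],None,fx=6,fy=6,interpolation=cv2.INTER_CUBIC)
t=np.array([.2315,.58,0]); yv=np.array([.371,.929,0])
for z in np.arange(.18,.36,.02):
  for w in(-.0425,0,.0425):
    u=(proj(p,t+w*yv+[0,0,z])-[0,290]+.5)*6; cv2.circle(im,tuple(u.round().astype(int).tolist()),3,(0,255,0) if abs(z-.22)<.005 else (0,0,255),-1)
cv2.imwrite("pics/g5.png",im)
```

```text
(no output)
```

View pics/g5.png

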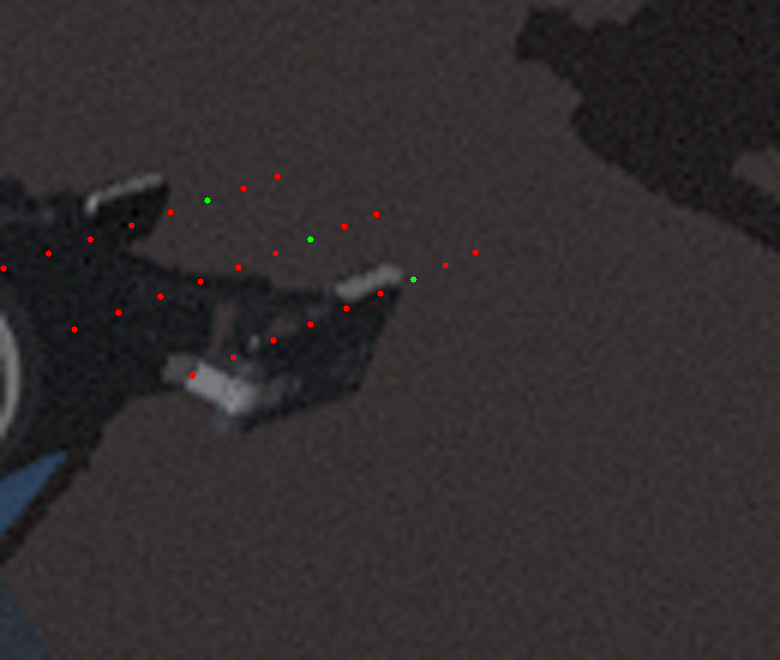

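play_rows(
  steps=[
    [[0,0,0.005,0,0,0],[0,0,0.005,0,0,0],[0,0,0,0,0,0]],
  ],
  fingers=0.6,
)

```text
t: 5.6
tcp_pos: [0.5924, -0.0284, 0.1466]
tool_rot: [-0.0, 1.0, 0.0, -0.001]
force: [0.1, -0.4, -0.6]
finger_gap: 0.593
```

Run:
```python
from ov import *
q=manip.snapshot("scene"); s=manip.sense(); t=s["tcp_pos"]; print(t,s["force"],s["finger_gap"])
crop(q,(335,205),40,"pics/g6.png",8)
```

```text
[ 0.59257721 -0.02840504  0.14681144] [ 0.27866389 -0.03549389  0.56527557] 0.5991168635604748
```

View pics/g6.png

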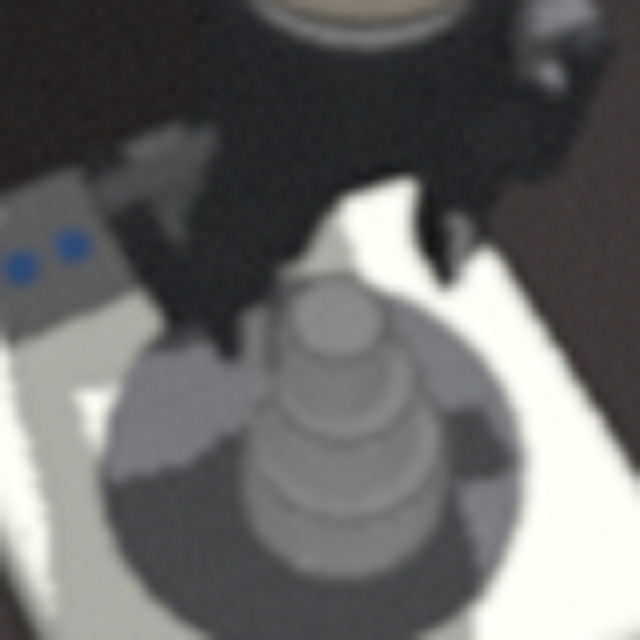

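The tips in the picture (255,360)/(450,285) look higher than the nominal 25 mm ahead of the TCP. I'll test this with a gentle partial close.

play_rows(
  steps=[
    [[0,0,0,0,0,0],[0,0,0,0,0,0],[0,0,0,0,0,0],[0,0,0,0,0,0]],
  ],
  fingers=0.32,
  squeeze=20,
)

```text
t: 6.15
tcp_pos: [0.5929, -0.0284, 0.1474]
tool_rot: [-0.0, 1.0, -0.0, 0.0]
force: [-0.1, -0.7, -0.6]
finger_gap: 0.317
```

Run:
```python
from ov import *
q=manip.snapshot("scene"); s=manip.sense(); t=s["tcp_pos"]; print(t,s["force"],s["finger_gap"])
crop(q,(335,205),40,"pics/g7.png",8)
```

```text
[ 0.59287759 -0.02843113  0.14737241] [ 0.03395078  0.23964164 -0.75614901] 0.32118479016073415
```

View pics/g7.png

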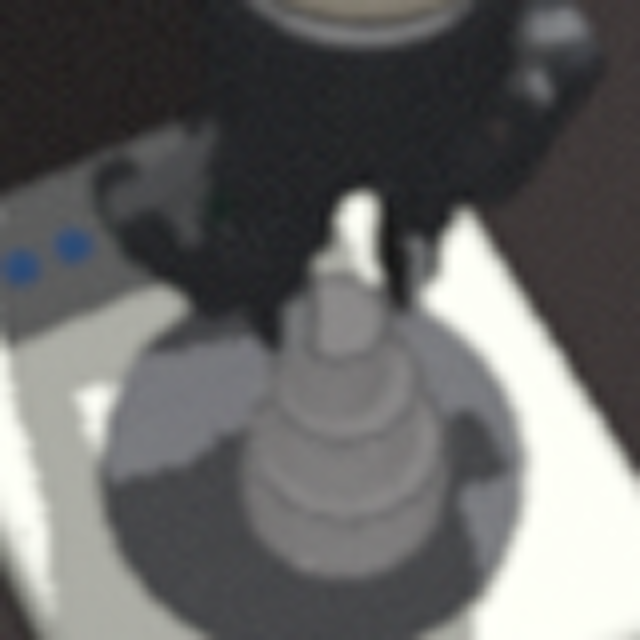

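The fingers closed to 0.32 (27 mm) without meeting the 32 mm weight, so the tips are above its top. I'll reopen and go down in checked steps.

play_rows(
  steps=[
    [[0,0,0,0,0,0],[0,0,0,0,0,0],[0,0,0.005,0,0,0],[0,0,0.005,0,0,0],[0,0,0.005,0,0,0],[0,0,0,0,0,0]],
  ],
  fingers=0.65,
)

```text
t: 6.95
tcp_pos: [0.5924, -0.0283, 0.1316]
tool_rot: [-0.0, 1.0, 0.0, -0.001]
force: [1.0, 0.3, 0.3]
finger_gap: 0.648
```

Run:
```python
from ov import *
q=manip.snapshot("scene"); s=manip.sense(); t=s["tcp_pos"]; print(t,s["force"],s["finger_gap"])
crop(q,(335,205),40,"pics/g8.png",8)
```

```text
[ 0.59267058 -0.02838042  0.1319045 ] [ 0.00293213  0.68161521 -0.63687031] 0.653422088068611
```

View pics/g8.png

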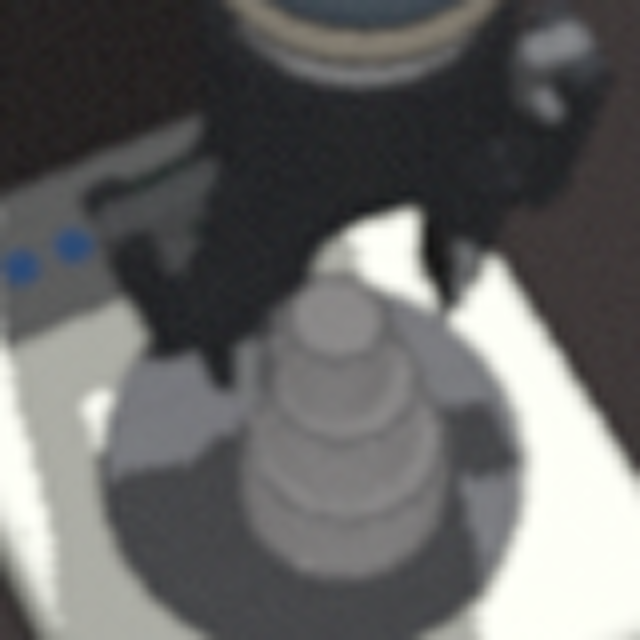

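play_rows(
  steps=[
    [[0,0,0.005,0,0,0],[0,0,0.005,0,0,0],[0,0,0,0,0,0]],
  ],
)

```text
t: 7.38
tcp_pos: [0.5924, -0.0283, 0.1217]
tool_rot: [-0.0, 1.0, 0.0, -0.001]
force: [0.1, -1.0, -0.5]
finger_gap: 0.647
```

play_rows(
  steps=[
    [[0,0,0,0,0,0],[0,0,0,0,0,0],[0,0,0,0,0,0],[0,0,0,0,0,0]],
  ],
  fingers=0.3,
  squeeze=20,
)

```text
t: 7.88
tcp_pos: [0.5931, -0.0287, 0.1225]
tool_rot: [-0.0, 1.0, -0.0, 0.0]
force: [0.4, -1.0, 0.8]
finger_gap: 0.364
```

Run:
```python
from ov import *
q=manip.snapshot("scene"); s=manip.sense(); t=s["tcp_pos"]; print(t,s["force"],s["finger_gap"])
crop(q,(335,205),40,"pics/g9.png",8)
```

```text
[ 0.59310729 -0.02862316  0.12251401] [ 0.10905634 -0.30477816  1.13878393] 0.3647363621310516
```

View pics/g9.png

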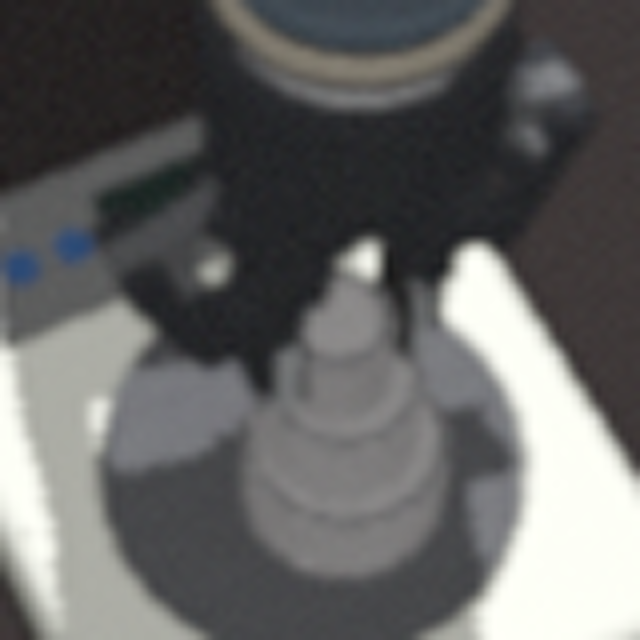

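Gap 0.364 means the 32 mm weight is held, with about 15 mm of pad overlap. I'll tighten and lift.

play_rows(
  steps=[
    [[0,0,0,0,0,0],[0,0,0,0,0,0],[0,0,-0.003,0,0,0],[0,0,-0.005,0,0,0],[0,0,-0.01,0,0,0],[0,0,-0.02,0,0,0],[0,0,-0.02,0,0,0],[0,0,0,0,0,0]],
  ],
  fingers=0,
  squeeze=50,
)

```text
t: 8.93
tcp_pos: [0.5942, -0.0286, 0.1824]
tool_rot: [-0.0, 1.0, -0.0, 0.002]
force: [0.4, -0.8, -2.4]
finger_gap: 0.355
```

Run:
```python
from ov import *
q=manip.snapshot("scene"); p=manip.snapshot("top");s=manip.sense(); t=s["tcp_pos"]; print(t,s["force"],s["finger_gap"])
crop(q,(335,205),40,"pics/a.png",5);crop(p,(316,172),40,"pics/b.png",5)
cv2.imwrite("pics/g10.png",np.hstack([cv2.imread("pics/a.png"),cv2.imread("pics/b.png")]))
```

```text
[ 0.59253731 -0.02829363  0.1802481 ] [ 0.15946707 -1.13882961 -2.04362175] 0.3546948829482644
```

View pics/g10.png

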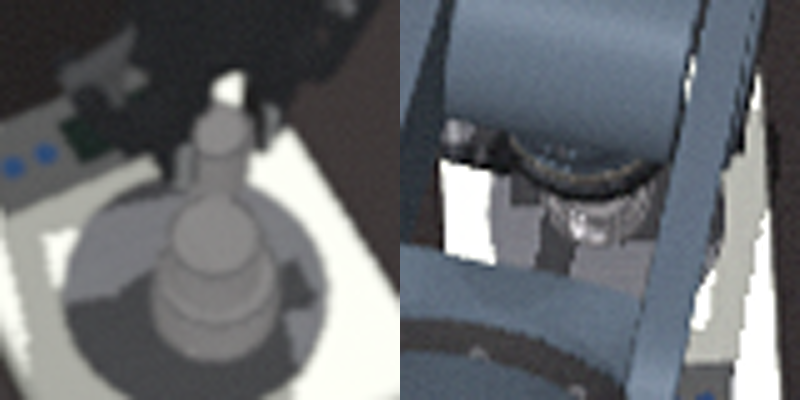

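Only the small weight lifted (−2.0 N ≈ 0.2 kg); the medium one stays at crop (222,235). Carrying it to the small seat at (0.414, 0.2235).

play_rows(
  steps=[
    [[0.012,0.016,0,0,0,0],[0.0238,0.0337,0,0,0,0],[0.0238,0.0337,0,0,0,0],[0.0238,0.0337,0,0,0,0],[0.0238,0.0337,0,0,0,0],[0.0238,0.0337,0,0,0,0],[0.0238,0.0337,0.02,0,0,0],[0.0238,0.0337,0.02,0,0,0],[0,0,0.02,0,0,0],[0,0,0,0,0,0]],
  ],
)

```text
t: 10.28
tcp_pos: [0.4111, 0.2238, 0.1189]
tool_rot: [-0.001, 1.0, -0.001, -0.003]
force: [-0.3, -0.5, -2.1]
finger_gap: 0.354
```

Run:
```python
from ov import *
q=manip.snapshot("scene"); p=manip.snapshot("top");s=manip.sense(); t=s["tcp_pos"]; print(t,s["force"],s["finger_gap"])
b=t[2]+.0015
it=[((.414,.2236),.012,.022,(0,255,0)),(t[:2],b,.016,(0,0,255)),(t[:2],b+.032,.016,(255,0,255))]
c=lambda r,X:tuple(int(v) for v in proj(r,X))
ims=[draw(q,c(q,[.414,.224,.05]),32,6,it,0),draw(p,c(p,[.414,.224,.05]),32,6,it,0)]
cv2.imwrite("pics/g11.png",np.hstack(ims))
```

```text
[0.41372523 0.22355298 0.12037698] [-0.01142559 -0.13726282 -1.86341562] 0.3528667455102709
```

View pics/g11.png

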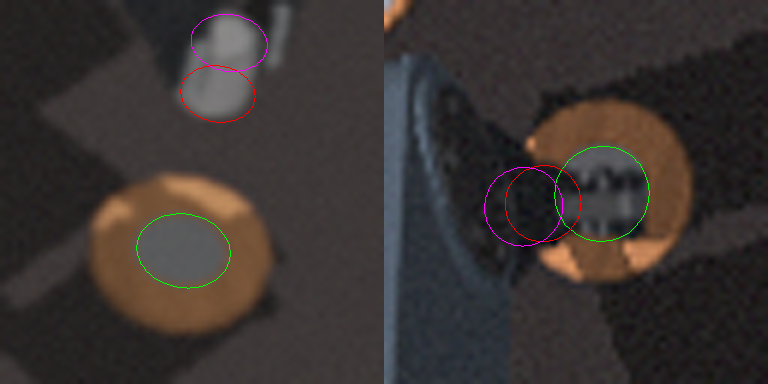

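The overlay puts the held weight where it should be: scene recess centre at crop (182,247), weight bottom at (216,90). Lowering.

play_rows(
  steps=[
    [[0,0,0.03,0,0,0],[0,0,0.03,0,0,0],[0,0,0.025,0,0,0],[0,0,0.012,0,0,0],[0,0,0.006,0,0,0],[0,0,0,0,0,0]],
  ],
)

```text
t: 11.12
tcp_pos: [0.4147, 0.2234, 0.0176]
tool_rot: [-0.0, 1.0, 0.0, 0.0]
force: [-0.3, -0.2, -1.3]
finger_gap: 0.354
```

Run:
```python
from ov import *
q=manip.snapshot("scene"); p=manip.snapshot("top");s=manip.sense(); t=s["tcp_pos"]; print(t,s["force"],s["finger_gap"])
b=t[2]+.0015
it=[((.414,.2236),.012,.022,(0,255,0)),(t[:2],b,.016,(0,0,255)),(t[:2],b+.032,.016,(255,0,255))]
c=lambda r,X:tuple(int(v) for v in proj(r,X))
ims=[draw(q,c(q,[.414,.224,.03]),32,6,it,0),draw(p,c(p,[.414,.224,.03]),32,6,it,0)]
cv2.imwrite("pics/g12.png",np.hstack(ims))
```

```text
[0.41479116 0.22355145 0.01801676] [-0.84462801 -0.00635723 -1.82096526] 0.3595600833164451
```

View pics/g12.png

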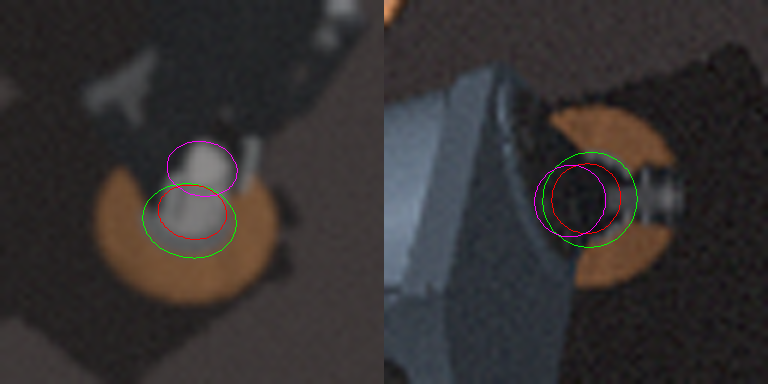

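play_rows(
  steps=[
    [[0,0,0.004,0,0,0],[0,0,0.003,0,0,0],[0,0,0.002,0,0,0],[0,0,0,0,0,0]],
  ],
)

```text
t: 11.72
tcp_pos: [0.414, 0.2234, 0.0081]
tool_rot: [-0.0, 1.0, -0.0, -0.0]
force: [0.1, -0.6, -2.7]
finger_gap: 0.355
```

play_rows(
  steps=[
    [[0,0,0.001,0,0,0],[0,0,0.001,0,0,0],[0,0,0,0,0,0]],
  ],
)

```text
t: 12.1
tcp_pos: [0.4143, 0.2234, 0.0066]
tool_rot: [-0.0, 1.0, 0.0, 0.0]
force: [-0.9, -0.1, 2.5]
finger_gap: 0.35
```

Contact is felt (force turned from −2.7 to +2.5 N). Releasing and retreating straight up.

play_rows(
  steps=[
    [[0,0,0,0,0,0],[0,0,0,0,0,0],[0,0,0,0,0,0],[0,0,-0.01,0,0,0],[0,0,-0.03,0,0,0],[0,0,-0.05,0,0,0],[0,0,-0.05,0,0,0],[-0.02,-0.03,-0.02,0,0,0],[-0.03,-0.04,0,0,0,0],[-0.03,-0.04,0,0,0,0]],
  ],
  fingers=0.75,
)

```text
t: 13.35
tcp_pos: [0.4949, 0.1126, 0.1677]
tool_rot: [-0.001, 1.0, 0.0, 0.001]
force: [0.5, 0.2, 0.4]
finger_gap: 0.751
```

Run:
```python
from ov import *
q=manip.snapshot("scene"); p=manip.snapshot("top");s=manip.sense(); t=s["tcp_pos"]; print(t,s["force"],s["finger_gap"])
it=[((.414,.2236),.012,.022,(0,255,0)),((.414,.2236),.04,.016,(0,0,255))]
c=lambda r,X:tuple(int(v) for v in proj(r,X))
ims=[draw(q,c(q,[.414,.224,.03]),32,6,it,0),draw(p,c(p,[.414,.224,.03]),32,6,it,0)]
cv2.imwrite("pics/g13.png",np.hstack(ims))
cv2.imwrite("pics/st_s.png",q["img"][:,:,::-1]);cv2.imwrite("pics/st_t.png",p["img"][:,:,::-1])
crop(q,(335,218),32,"pics/a.png",6);crop(p,(316,172),32,"pics/b.png",6)
cv2.imwrite("pics/g14.png",np.hstack([cv2.imread("pics/a.png"),cv2.imread("pics/b.png")]))
```

```text
[0.49845542 0.10997724 0.16754975] [ 0.37151954  0.28067741 -0.26256466] 0.7527283459684886
```

View pics/g13.png

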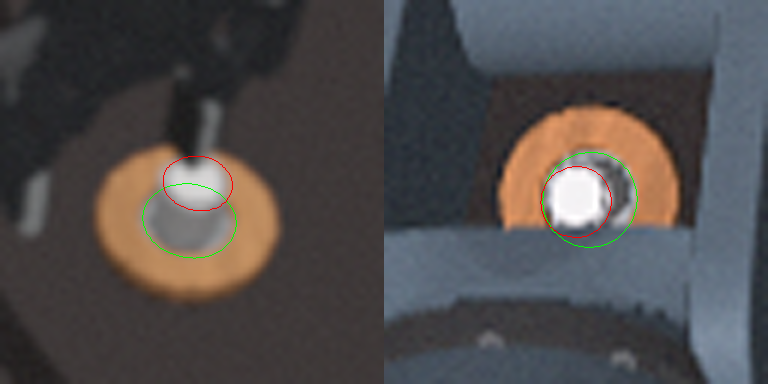

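View pics/g14.png

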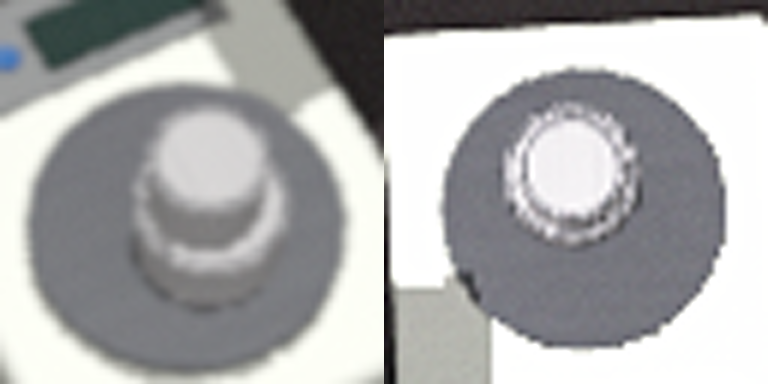

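Run:
```python
from ov import *
p=manip.snapshot("top");q=manip.snapshot("scene")
for n,z,a,b in[("med",.124,(314.7,167.5),(337.7,211.5)),("pan",.06,(317,174.2),(333.8,223.8))]:print(n,onz(p,a,z).round(4),onz(q,b,z).round(4))
m=(.594,-.028)
it=[(m,.124,.023,(0,0,255)),(m,.092,.03,(0,200,0)),(m,.06,.03,(255,0,255)),((.5875,-.0315),.06,.065,(255,255,0))]
cv2.imwrite("pics/g15.png",np.hstack([draw(q,(335,218),32,6,it,0),draw(p,(316,172),32,6,it,0)]))
```

```text
med [ 0.5969 -0.0268  0.124 ] [ 0.5933 -0.0265  0.124 ]
pan [ 0.5875 -0.0316  0.06  ] [ 0.5889 -0.0327  0.06  ]
```

View pics/g15.png

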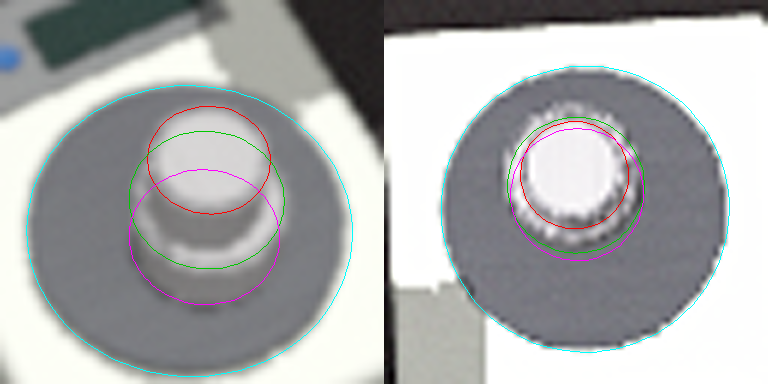

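play_rows(
  steps=[
    [[-0.024,-0.0342,0,0,0,0],[-0.024,-0.0342,0,0,0,0],[-0.024,-0.0343,0,0,0,0],[-0.0245,-0.0343,0,0,0,0],[0,0,0,0,0,0],[0,0,0,0,0,0]],
  ],
  fingers=0.85,
)

```text
t: 14.3
tcp_pos: [0.5891, -0.0219, 0.166]
tool_rot: [-0.001, 1.0, 0.001, -0.001]
force: [-0.1, 0.7, -0.6]
finger_gap: 0.847
```

Run:
```python
from ov import *
for i in range(2):
    s=manip.sense(); print(s["tcp_pos"])
    manip.snapshot("top")
```

```text
[ 0.58909993 -0.02191049  0.16596999]
[ 0.58904875 -0.02166151  0.16603224]
```

play_rows(
  steps=[
    [[-0.006,-0.005,0,0,0,0],[0,0,0.02,0,0,0],[0,0,0.025,0,0,0],[0,0,0.015,0,0,0],[0,0,0.01,0,0,0],[0,0,0.006,0,0,0],[0,0,0,0,0,0]],
  ],
)

```text
t: 15.28
tcp_pos: [0.5968, -0.0285, 0.0903]
tool_rot: [-0.0, 1.0, 0.0, -0.0]
force: [1.0, 0.2, -0.4]
finger_gap: 0.848
```

Run:
```python
from ov import *
q=manip.snapshot("scene"); s=manip.sense(); t=s["tcp_pos"]; print(t,s["force"],s["finger_gap"])
crop(q,(335,210),40,"pics/g16.png",8)
```

```text
[ 0.5971027  -0.0285837   0.09061982] [-0.1774784   0.29789372  0.72972228] 0.848629073323959
```

View pics/g16.png

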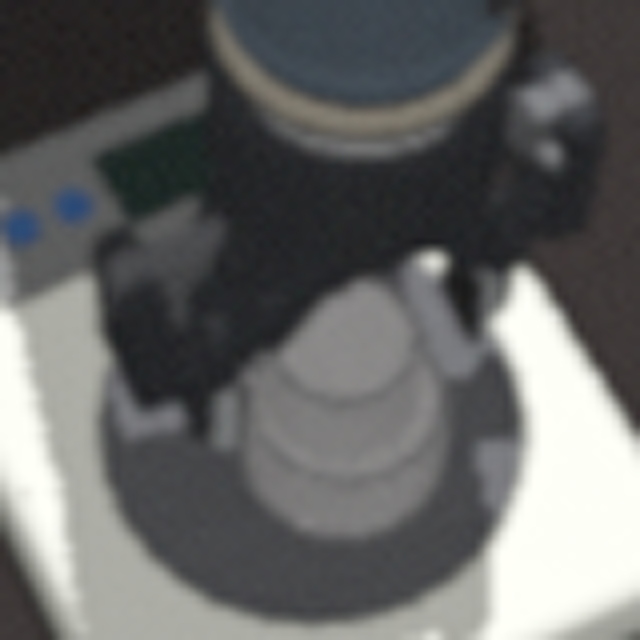

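The medium weight stands between the tips, at crop (225,445) and (485,330). Closing.

play_rows(
  steps=[
    [[0,0,0.003,0,0,0],[0,0,0,0,0,0],[0,0,0,0,0,0],[0,0,0,0,0,0]],
  ],
  fingers=0.45,
  squeeze=25,
)

```text
t: 15.82
tcp_pos: [0.597, -0.0284, 0.0877]
tool_rot: [-0.0, 1.0, 0.0, 0.0]
force: [0.5, 1.4, 2.4]
finger_gap: 0.53
```

play_rows(
  steps=[
    [[0,0,0,0,0,0],[0,0,0,0,0,0],[0,0,-0.003,0,0,0],[0,0,-0.007,0,0,0],[0,0,-0.015,0,0,0],[0,0,-0.02,0,0,0],[0,0,0,0,0,0]],
  ],
  fingers=0,
  squeeze=60,
)

```text
t: 16.7
tcp_pos: [0.5984, -0.0289, 0.1345]
tool_rot: [-0.0, 1.0, -0.001, 0.002]
force: [-0.5, -0.5, -3.6]
finger_gap: 0.518
```

Run:
```python
from ov import *
q=manip.snapshot("scene"); p=manip.snapshot("top"); s=manip.sense(); t=s["tcp_pos"]; print(t,s["force"],s["finger_gap"])
it=[(t[:2],t[2]+.0045,.023,(0,0,255)),(t[:2],t[2]+.0365,.023,(255,0,255)),(t[:2],.092,.03,(0,255,0))]
cv2.imwrite("pics/g17.png",np.hstack([draw(q,(335,210),32,6,it,0),draw(p,(316,172),32,6,it,0)]))
```

```text
[ 0.5966208  -0.02855861  0.13251079] [ 0.12190633  0.42246864 -3.29379397] 0.5139616583435422
```

View pics/g17.png

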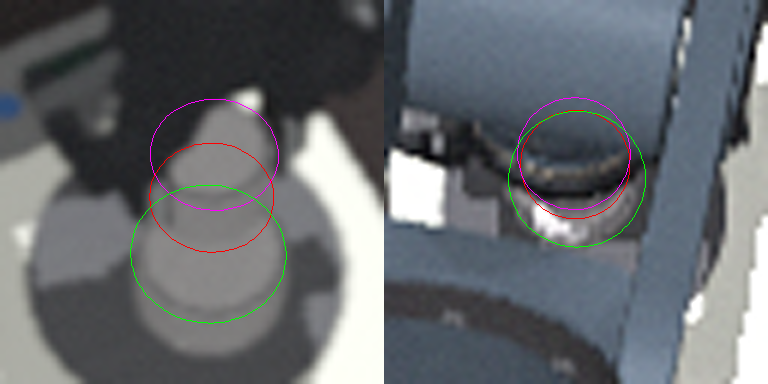

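play_rows(
  steps=[
    [[0,0.006,-0.015,0,0,0],[-0.001,0.02,0,0,0,0],[-0.003,0.04,0,0,0,0],[-0.003,0.04,0,0,0,0],[-0.003,0.04,0,0,0,0],[-0.003,0.04,0,0,0,0],[-0.003,0.04,0,0,0,0],[-0.003,0.04,0.01,0,0,0],[0,0.02,0.01,0,0,0],[0,0,0,0,0,0]],
  ],
)

```text
t: 18.05
tcp_pos: [0.6137, 0.2593, 0.1256]
tool_rot: [-0.002, 1.0, -0.0, -0.002]
force: [-0.9, -1.2, -4.5]
finger_gap: 0.518
```

```bash
cat > chk.py <<'E'
from ov import *
def chk(seat,rr,wr,off,name,z0=.05,k=6,R=32):
    q=manip.snapshot("scene"); p=manip.snapshot("top");s=manip.sense(); t=s["tcp_pos"]; print(t.round(4),s["force"].round(2),round(s["finger_gap"],3),s["t"])
    b=t[2]+off
    it=[(seat,.012,rr,(0,255,0)),(t[:2],b,wr,(0,0,255)),(t[:2],b+.032,wr,(255,0,255))]
    c=lambda r,X:tuple(int(v) for v in proj(r,X))
    cv2.imwrite(name,np.hstack([draw(q,c(q,[*seat,z0]),R,k,it,0),draw(p,c(p,[*seat,z0]),R,k,it,0)]))
E
python3 -c "
from chk import *
chk((.6135,.2572),.029,.023,.0045,'pics/g18.png')"
```

```text
[0.6151 0.257  0.1268] [ 0.73 -1.31 -3.73] 0.515 18.15
```

View pics/g18.png

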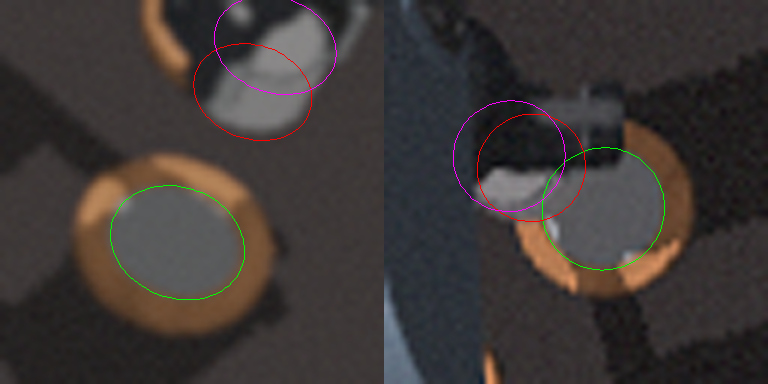

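Held medium over its seat: in scene, weight bottom curve at crop (258,132) against prediction (261,140), seat outline matching. Lowering.

play_rows(
  steps=[
    [[0,0,0.02,0,0,0],[0,0,0.03,0,0,0],[0,0,0.03,0,0,0],[0,0,0.02,0,0,0],[0,0,0.01,0,0,0],[0,0,0.003,0,0,0],[0,0,0,0,0,0]],
  ],
)

```text
t: 19.02
tcp_pos: [0.6164, 0.2576, 0.0151]
tool_rot: [-0.0, 1.0, 0.0, 0.001]
force: [0.1, 0.3, -3.1]
finger_gap: 0.518
```

```bash
python3 -c "
from chk import *
chk((.6135,.2572),.029,.023,.0045,'pics/g19.png',.03)"
```

```text
[0.6165 0.2577 0.0154] [-0.47  0.69 -4.32] 0.515 19.125
```

View pics/g19.png

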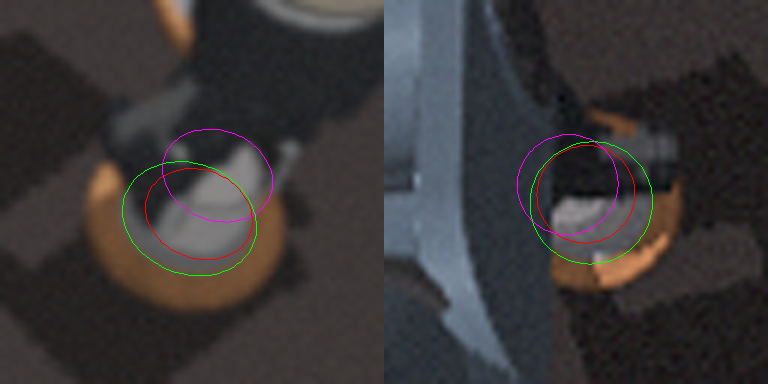

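play_rows(
  steps=[
    [[0.001,0,0.004,0,0,0],[0,0,0.003,0,0,0],[0,0,0.002,0,0,0],[0,0,0,0,0,0]],
  ],
)

```text
t: 19.62
tcp_pos: [0.6145, 0.2574, 0.005]
tool_rot: [-0.0, 1.0, -0.0, -0.0]
force: [-0.5, -0.2, -4.4]
finger_gap: 0.52
```

play_rows(
  steps=[
    [[0,0,0.001,0,0,0],[0,0,0.001,0,0,0],[0,0,0,0,0,0]],
  ],
)

```text
t: 20.0
tcp_pos: [0.6148, 0.2575, 0.004]
tool_rot: [-0.0, 1.0, 0.0, 0.0]
force: [-1.8, 0.2, 1.5]
finger_gap: 0.52
```

Contact at bottom ≈ 8.5 mm, the recess floor height. Releasing.

play_rows(
  steps=[
    [[0,0,0,0,0,0],[0,0,0,0,0,0],[0,0,0,0,0,0],[0,0,-0.01,0,0,0],[0,0,-0.03,0,0,0],[0,0,-0.05,0,0,0],[0,0,-0.05,0,0,0],[0.005,-0.04,-0.01,0,0,0],[0.005,-0.055,0,0,0,0],[0.005,-0.055,0,0,0,0]],
  ],
  fingers=0.85,
)

```text
t: 21.25
tcp_pos: [0.5999, 0.1064, 0.1547]
tool_rot: [-0.001, 1.0, -0.0, 0.001]
force: [1.2, -0.7, -0.7]
finger_gap: 0.847
```

Run:
```python
from ov import *
q=manip.snapshot("scene"); p=manip.snapshot("top");s=manip.sense(); t=s["tcp_pos"]; print(t,s["force"],s["finger_gap"])
it=[((.6135,.2572),.012,.029,(0,255,0)),((.6135,.2572),.04,.023,(0,0,255))]
c=lambda r,X:tuple(int(v) for v in proj(r,X))
it2=[((.595,-.027),.092,.03,(0,0,255)),((.5875,-.0315),.06,.065,(255,255,0)),((.595,-.027),.06,.03,(255,0,255))]
A=np.hstack([draw(q,c(q,[.6135,.257,.03]),32,6,it,0),draw(p,c(p,[.6135,.257,.03]),32,6,it,0)])
B=np.hstack([draw(q,(335,218),32,6,[],0),draw(p,(316,172),32,6,[],0)])
cv2.imwrite("pics/g20.png",A);cv2.imwrite("pics/g21.png",B)
```

```text
[0.59959155 0.10245124 0.1542382 ] [ 0.2270606   0.58030064 -0.34948163] 0.8487591340971741
```

View pics/g20.png

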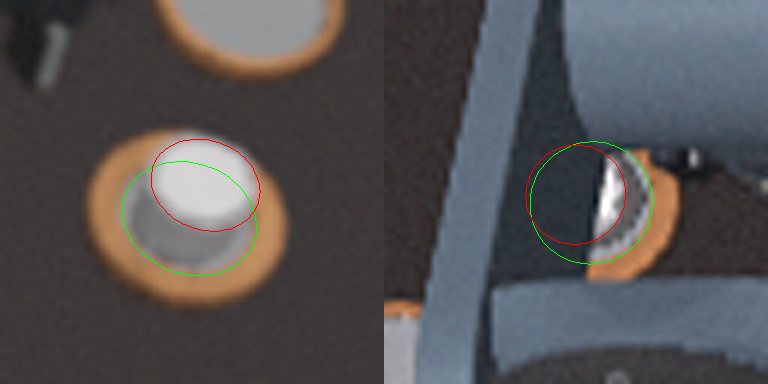

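View pics/g21.png

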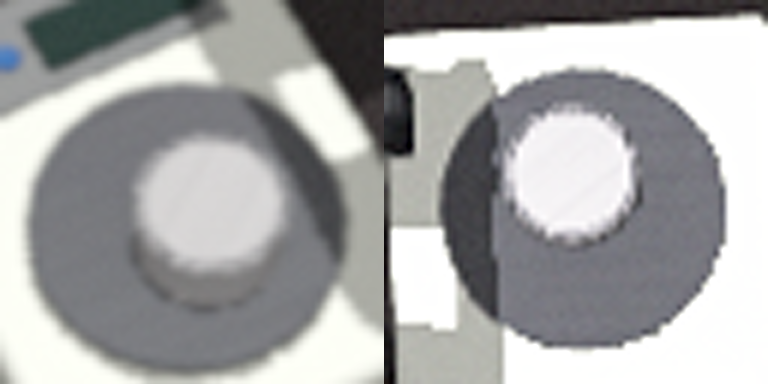

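Run:
```python
from ov import *
p=manip.snapshot("top");q=manip.snapshot("scene")
print(onz(p,(314.7,168.6),.092),onz(q,(337.3,219.3),.092),manip.sense()["tcp_pos"])
```

```text
[ 0.59847349 -0.02623475  0.092     ] [ 0.59611868 -0.02794188  0.092     ] [0.59999607 0.10648894 0.15410006]
```

play_rows(
  steps=[
    [[0.001,-0.03,0,0,0,0],[0.001,-0.04,0,0,0,0],[0.001,-0.04,0,0,0,0],[0,-0.0235,0,0,0,0],[0,0,0,0,0,0],[0,0,0,0,0,0],[0,0,0,0,0,0]],
  ],
  fingers=1.0,
)

```text
t: 22.32
tcp_pos: [0.5967, -0.0244, 0.1533]
tool_rot: [-0.001, 1.0, 0.0, -0.0]
force: [-0.1, 0.2, -0.0]
finger_gap: 1.003
```

Run:
```python
from ov import *
for i in range(2):
    s=manip.sense(); print(s["tcp_pos"],s["finger_gap"]); manip.snapshot("top")
```

```text
[ 0.59673978 -0.02435248  0.15334377] 1.0026111261927784
[ 0.59672362 -0.0245378   0.15331096] 1.0038874603497243
```

play_rows(
  steps=[
    [[0,-0.0025,0.01,0,0,0],[0,0,0.02,0,0,0],[0,0,0.02,0,0,0],[0,0,0.015,0,0,0],[0,0,0.01,0,0,0],[0,0,0,0,0,0]],
  ],
)

```text
t: 23.18
tcp_pos: [0.5963, -0.0284, 0.0775]
tool_rot: [-0.0, 1.0, 0.0, -0.001]
force: [0.4, 0.1, 0.7]
finger_gap: 1.001
```

Run:
```python
from ov import *
q=manip.snapshot("scene"); s=manip.sense(); t=s["tcp_pos"]; print(t,s["force"],s["finger_gap"])
crop(q,(335,210),40,"pics/g22.png",8)
```

```text
[ 0.59683802 -0.02856167  0.07815822] [-0.73192075 -0.53389644 -0.26560173] 0.99790913670512
```

View pics/g22.png

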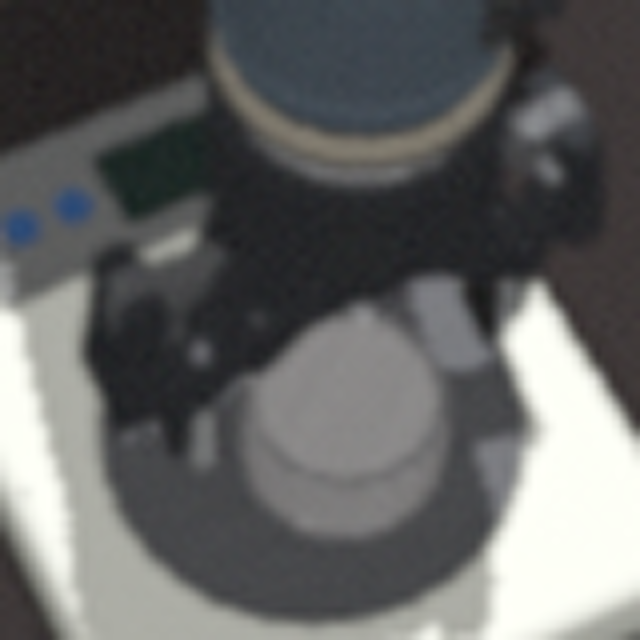

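The large weight (crop 245–445) stands clear between the fingers, at 205 and about 500. Down and close.

play_rows(
  steps=[
    [[0,0,0.01,0,0,0],[0,0,0.007,0,0,0],[0,0,0.004,0,0,0],[0,0,0,0,0,0]],
  ],
)

```text
t: 23.72
tcp_pos: [0.5965, -0.0285, 0.0569]
tool_rot: [-0.0, 1.0, 0.0, -0.0]
force: [-0.4, 0.5, 0.1]
finger_gap: 1.003
```

play_rows(
  steps=[
    [[0,0,0,0,0,0],[0,0,0,0,0,0],[0,0,0,0,0,0],[0,0,0,0,0,0]],
  ],
  fingers=0.6,
  squeeze=25,
)

```text
t: 24.22
tcp_pos: [0.597, -0.0279, 0.0579]
tool_rot: [0.0, 1.0, 0.0, 0.0]
force: [-0.3, 3.3, 5.0]
finger_gap: 0.695
```

Run:
```python
from ov import *
q=manip.snapshot("scene"); s=manip.sense(); t=s["tcp_pos"]; print(t,s["force"],s["finger_gap"])
crop(q,(335,210),40,"pics/g23.png",8)
```

```text
[ 0.59692623 -0.02788527  0.05785505] [-1.05636033  4.51578288  5.40071256] 0.6929559203335878
```

View pics/g23.png

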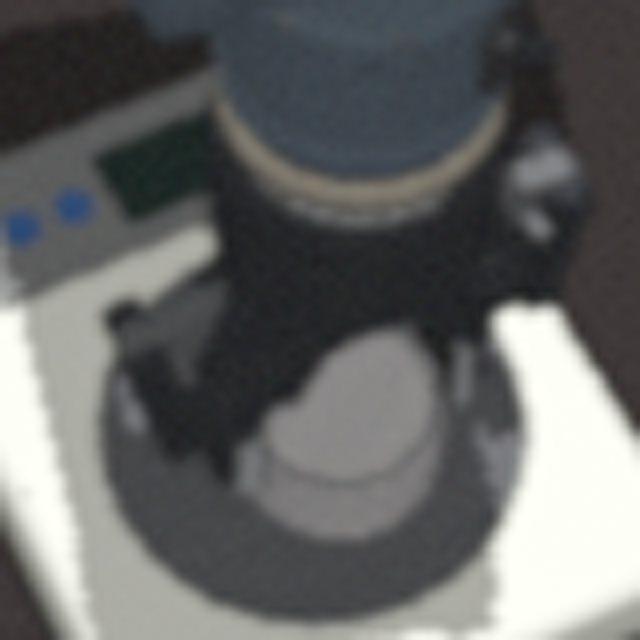

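play_rows(
  steps=[
    [[0,0,0,0,0,0],[0,0,0,0,0,0],[0,0,-0.003,0,0,0],[0,0,-0.007,0,0,0],[0,0,-0.015,0,0,0],[0,0,-0.02,0,0,0],[0,0,-0.02,0,0,0],[0,0,0,0,0,0]],
  ],
  fingers=0,
  squeeze=80,
)

```text
t: 25.28
tcp_pos: [0.5983, -0.0291, 0.1244]
tool_rot: [-0.0, 1.0, -0.001, 0.002]
force: [0.2, 0.2, -6.8]
finger_gap: 0.668
```

Run:
```python
from ov import *
q=manip.snapshot("scene"); s=manip.sense(); t=s["tcp_pos"]; print(t,s["force"],s["ft_torque"],s["finger_gap"])
it=[(t[:2],t[2]+.0022,.03,(0,0,255)),(t[:2],t[2]+.0342,.03,(255,0,255))]
cv2.imwrite("pics/g24.png",draw(q,(335,210),40,8,it,0))
```

```text
[ 0.59725187 -0.02878929  0.12317351] [-0.01356225  0.74414318 -7.83853061] [-0.02894153  0.04259119 -0.00250818] 0.6726630598479467
```

View pics/g24.png

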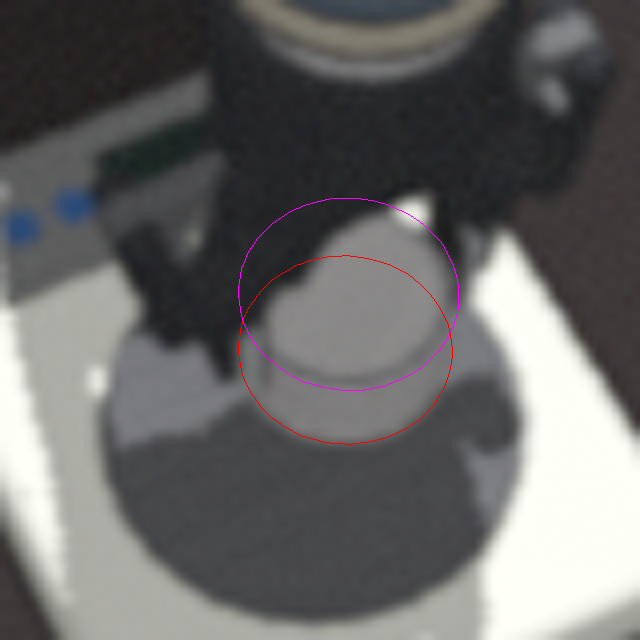

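Held level, with only the pan below. Carrying it to the large seat at (0.526, 0.349).

play_rows(
  steps=[
    [[0.003,0.018,0,0,0,0],[0.008,0.042,0,0,0,0],[0.008,0.042,0,0,0,0],[0.008,0.042,0,0,0,0],[0.008,0.042,0,0,0,0],[0.008,0.042,0,0,0,0],[0.008,0.042,0,0,0,0],[0.008,0.042,0,0,0,0],[0.008,0.042,0,0,0,0],[0.0045,0.024,0,0,0,0]],
  ],
)

```text
t: 26.58
tcp_pos: [0.5224, 0.3522, 0.1209]
tool_rot: [-0.001, 1.0, -0.0, -0.002]
force: [-0.1, -0.8, -6.9]
finger_gap: 0.668
```

play_rows(
  steps=[
    [[0,0,0.01,0,0,0],[0,0,0.01,0,0,0],[0,0,0,0,0,0]],
  ],
)

```text
t: 26.95
tcp_pos: [0.5237, 0.348, 0.1003]
tool_rot: [0.0, 1.0, -0.001, -0.002]
force: [-0.1, -0.0, -7.6]
finger_gap: 0.673
```

```bash
python3 -c "
from chk import *
chk((.5257,.349),.036,.030,.0022,'pics/g25.png')"
```

```text
[0.5252 0.3485 0.1018] [-0.35  0.01 -6.82] 0.672 27.05
```

View pics/g25.png

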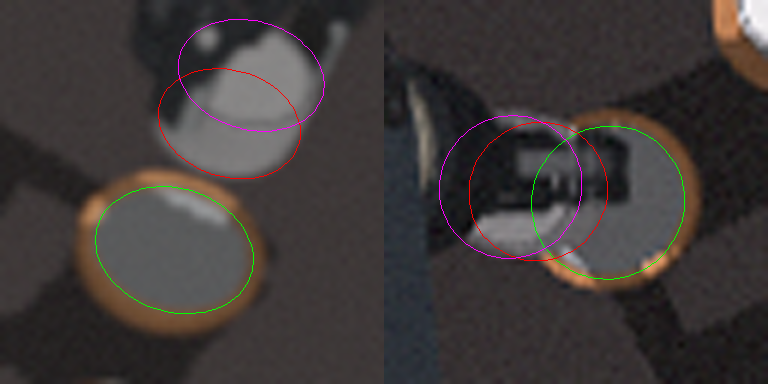

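play_rows(
  steps=[
    [[0,0,0.015,0,0,0],[0,0,0.025,0,0,0],[0,0,0.02,0,0,0],[0,0,0.015,0,0,0],[0,0,0.008,0,0,0],[0,0,0.002,0,0,0],[0,0,0,0,0,0]],
  ],
)

```text
t: 27.92
tcp_pos: [0.5256, 0.3497, 0.0178]
tool_rot: [-0.0, 1.0, 0.0, 0.001]
force: [0.6, 0.2, -7.0]
finger_gap: 0.671
```

```bash
python3 -c "
from chk import *
chk((.5257,.349),.036,.030,.0022,'pics/g26.png',.03)"
```

```text
[0.5258 0.3498 0.0181] [ 0.39 -0.41 -7.29] 0.669 28.025
```

View pics/g26.png

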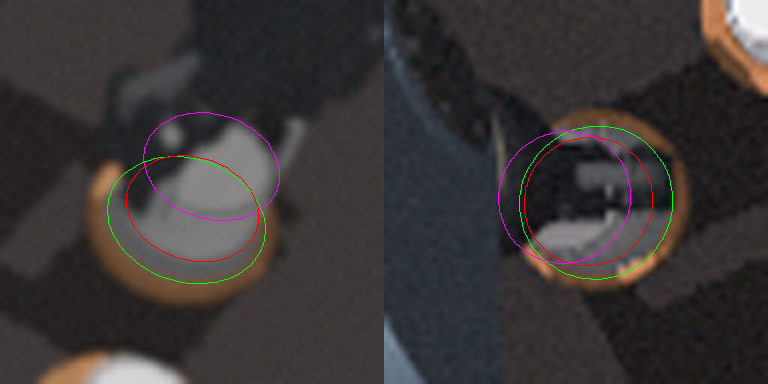

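play_rows(
  steps=[
    [[0,0,0.005,0,0,0],[0,0,0.003,0,0,0],[0,0,0.002,0,0,0],[0,0,0,0,0,0]],
  ],
)

```text
t: 28.52
tcp_pos: [0.5249, 0.3494, 0.007]
tool_rot: [-0.0, 1.0, -0.0, -0.0]
force: [0.2, 0.5, -7.2]
finger_gap: 0.668
```

play_rows(
  steps=[
    [[0,0,0.001,0,0,0],[0,0,0.001,0,0,0],[0,0,0,0,0,0]],
  ],
)

```text
t: 28.9
tcp_pos: [0.5253, 0.3495, 0.0065]
tool_rot: [-0.0, 1.0, 0.0, 0.0]
force: [-2.5, -1.6, 3.2]
finger_gap: 0.672
```

play_rows(
  steps=[
    [[0,0,0,0,0,0],[0,0,0,0,0,0],[0,0,0,0,0,0],[0,0,-0.01,0,0,0],[0,0,-0.03,0,0,0],[0,0,-0.05,0,0,0],[0,0,-0.05,0,0,0],[0,-0.03,-0.05,0,0,0],[0,-0.055,0,0,0,0],[0,-0.055,0,0,0,0]],
  ],
  fingers=1.0,
)

```text
t: 30.15
tcp_pos: [0.5257, 0.2085, 0.1972]
tool_rot: [-0.001, 1.0, 0.0, 0.002]
force: [0.9, 0.5, -0.5]
finger_gap: 1.003
```

play_rows(
  steps=[
    [[0.004,-0.06,0,0,0,0],[0.004,-0.06,0,0,0,0],[0.004,-0.06,0,0,0,0],[0.004,-0.06,0,0,0,0],[0.004,-0.06,0,0,0,0],[0.004,-0.06,0,0,0,0],[0.004,-0.06,0,0,0,0],[0.004,-0.06,0,0,0,0],[0,0,0,0,0,0]],
  ],
  fingers=0.75,
)

```text
t: 31.28
tcp_pos: [0.4936, -0.2757, 0.1961]
tool_rot: [0.003, 1.0, -0.002, 0.001]
force: [0.7, 0.1, -1.0]
finger_gap: 0.753
```

Run:
```python
from ov import *
q=manip.snapshot("scene"); p=manip.snapshot("top");s=manip.sense(); t=s["tcp_pos"]; print(t,s["finger_gap"],s["t"])
def cc(im,x,y,R=50): return cv2.resize(im[y-R:y+R,x-R:x+R,::-1],None,fx=4,fy=4,interpolation=cv2.INTER_CUBIC)
cv2.imwrite("pics/g27.png",np.hstack([cc(q["img"],420,172),cc(p["img"],208,205)]))
cr=(.490,-.3475)
it=[(cr,.04,.020,(0,0,255)),(cr,0,.018,(0,255,0))]
cv2.imwrite("pics/g28.png",np.hstack([draw(q,(198,247),32,6,it,0),draw(p,(433,207),32,6,it,0)]))
```

```text
[ 0.49289478 -0.27081993  0.19556705] 0.7563683967932088 31.375
```

View pics/g27.png

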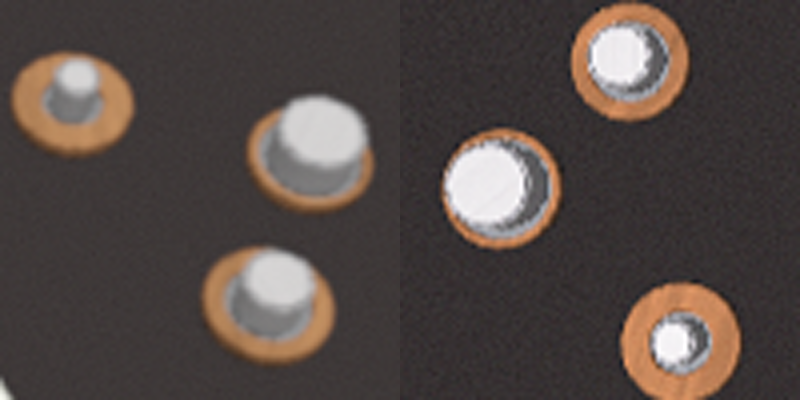

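View pics/g28.png

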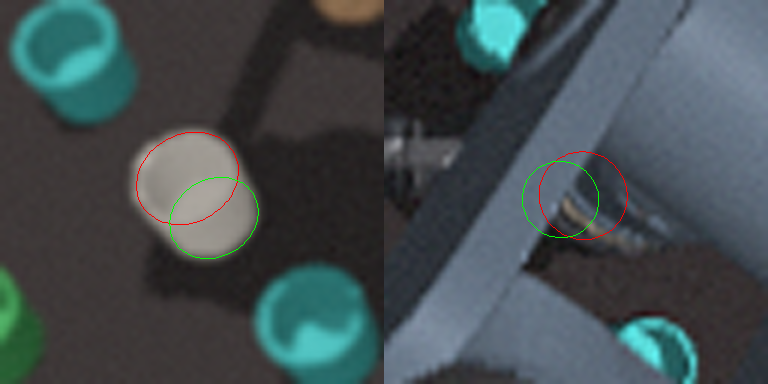

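All three weights sit flat in their recesses (scene crop (75,85), (315,150), (275,290)). The scene view confirms the white cup at (195,195) in the crop, with the turquoise cups beside it. Moving over it.

play_rows(
  steps=[
    [[0.001,-0.03,0,0,0,0],[0.001,-0.03,0,0,0,0],[0.001,-0.0175,0.02,0,0,0],[0,0,0.04,0,0,0],[0,0,0.04,0,0,0],[0,0,0.015,0,0,0],[0,0,0,0,0,0]],
  ],
  fingers=0.75,
)

```text
t: 32.25
tcp_pos: [0.4898, -0.3465, 0.079]
tool_rot: [-0.001, 1.0, 0.001, -0.001]
force: [0.6, 0.6, 0.6]
finger_gap: 0.75
```

Run:
```python
from ov import *
q=manip.snapshot("scene"); s=manip.sense(); t=s["tcp_pos"]; print(t,s["force"],s["finger_gap"],s["t"])
it=[(t[:2],.04,.020,(0,0,255))]
cv2.imwrite("pics/g29.png",draw(q,(198,247),45,8,it,0))
```

```text
[ 0.49070426 -0.34757682  0.08036986] [ 0.28790622  0.19463603 -0.1148585 ] 0.7501675833016788 32.3
```

View pics/g29.png

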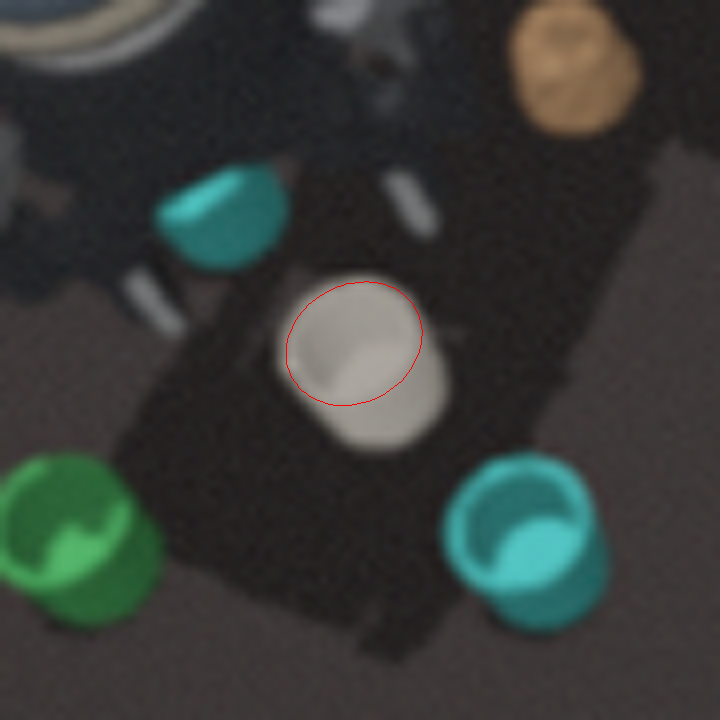

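play_rows(
  steps=[
    [[0,0,0.02,0,0,0],[0,0,0.02,0,0,0],[0,0,0.015,0,0,0],[0,0,0.01,0,0,0],[0,0,0,0,0,0]],
  ],
)

```text
t: 32.92
tcp_pos: [0.4903, -0.3479, 0.0151]
tool_rot: [-0.0, 1.0, 0.0, -0.0]
force: [0.2, 0.0, -0.7]
finger_gap: 0.751
```

Run:
```python
from ov import *
q=manip.snapshot("scene"); s=manip.sense(); t=s["tcp_pos"]; print(t,s["force"],s["finger_gap"],s["t"])
it=[(t[:2],.04,.020,(0,0,255))]
cv2.imwrite("pics/g30.png",draw(q,(198,247),45,8,it,0))
```

```text
[ 0.4905727  -0.34819269  0.01552311] [-0.2532891  -0.32421672  0.13154925] 0.7505064664509468 32.975
```

View pics/g30.png

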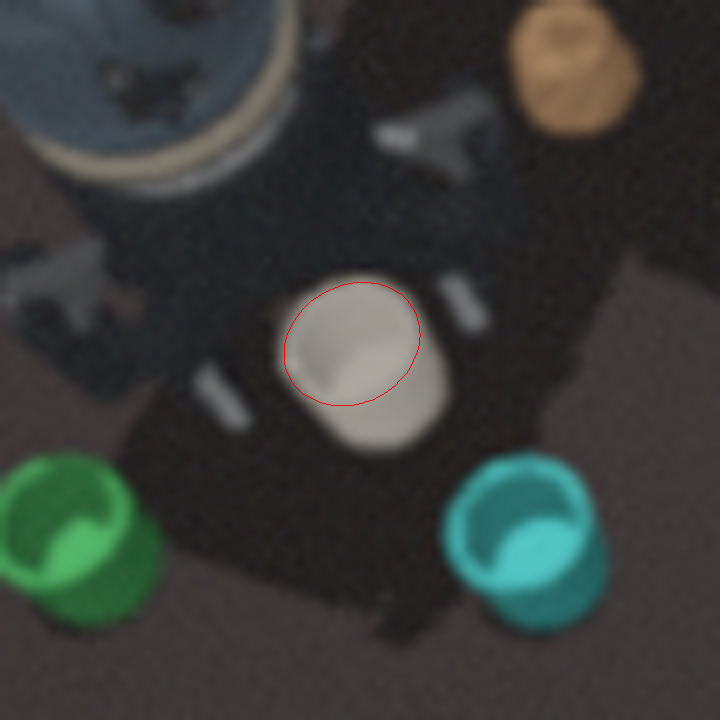

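The cup is between the pads at (220,400) and (465,305), clear of its neighbours. Down 12 mm and close gently.

play_rows(
  steps=[
    [[0,0,0.006,0,0,0],[0,0,0.006,0,0,0],[0,0,0,0,0,0]],
  ],
)

```text
t: 33.35
tcp_pos: [0.4901, -0.3477, 0.0028]
tool_rot: [-0.0, 1.0, 0.0, -0.0]
force: [-0.5, -0.3, 0.2]
finger_gap: 0.751
```

play_rows(
  steps=[
    [[0,0,0,0,0,0],[0,0,0,0,0,0],[0,0,0,0,0,0],[0,0,0,0,0,0],[0,0,0,0,0,0]],
  ],
  fingers=0.3,
  squeeze=20,
)

```text
t: 33.98
tcp_pos: [0.4905, -0.3481, 0.0035]
tool_rot: [-0.0, 1.0, -0.0, 0.0]
force: [-0.6, -0.0, 2.0]
finger_gap: 0.446
```

Run:
```python
from ov import *
q=manip.snapshot("scene"); s=manip.sense(); t=s["tcp_pos"]; print(t,s["force"],s["finger_gap"],s["t"])
it=[(t[:2],.04,.020,(0,0,255))]
cv2.imwrite("pics/g31.png",draw(q,(198,247),45,8,it,0))
```

```text
[ 0.49050347 -0.34815763  0.00354735] [ 0.13293515 -0.5683662   1.74339054] 0.44698049119497163 34.025
```

View pics/g31.png

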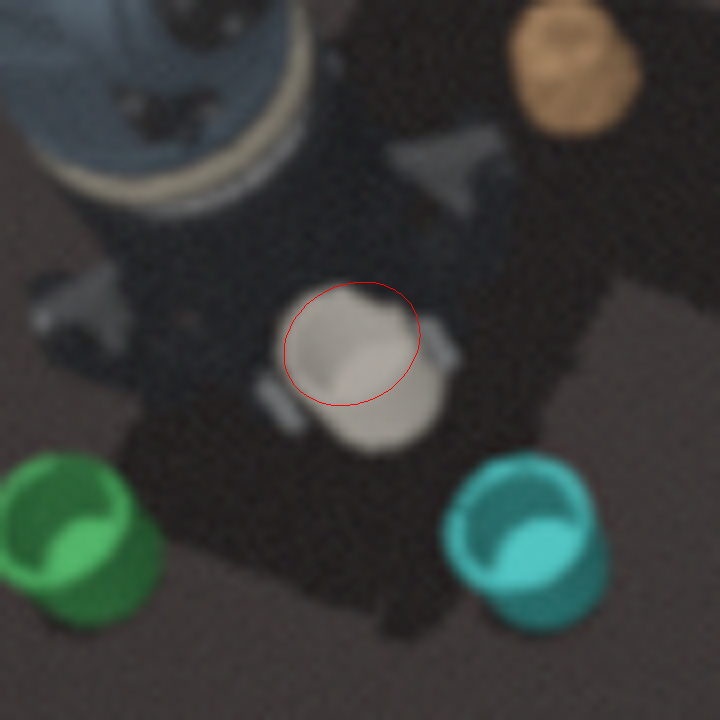

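play_rows(
  steps=[
    [[0,0,0,0,0,0],[0,0,-0.003,0,0,0],[0,0,-0.007,0,0,0],[0,0,-0.015,0,0,0],[0,0,-0.025,0,0,0],[0,0,-0.03,0,0,0],[0,0,-0.03,0,0,0],[0,0,-0.02,0,0,0],[0,0,0,0,0,0]],
  ],
  fingers=0,
  squeeze=25,
)

```text
t: 35.15
tcp_pos: [0.4915, -0.3491, 0.136]
tool_rot: [-0.0, 1.0, -0.002, 0.002]
force: [-0.3, 0.7, 0.1]
finger_gap: 0.443
```

Run:
```python
from ov import *
q=manip.snapshot("scene"); s=manip.sense(); t=s["tcp_pos"]; print(t,s["force"],s["finger_gap"],s["t"])
it=[(t[:2],t[2]+.0365,.020,(0,0,255)),(t[:2],t[2]-.0035,.018,(0,255,0))]
cv2.imwrite("pics/g32.png",draw(q,(185,220),50,8,it,0))
```

```text
[ 0.49069876 -0.34835777  0.13452635] [ 0.53707082 -0.54233259 -0.5068797 ] 0.44497761567776345 35.2
```

View pics/g32.png

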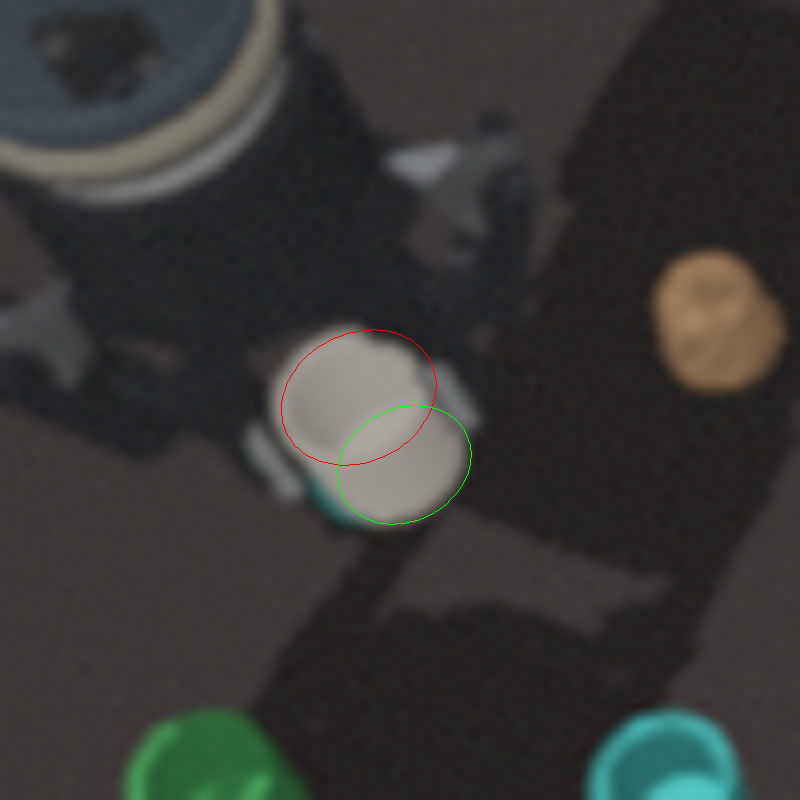

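The crucible is held upright (rim (360,395), foot (405,465) in the crop). Carrying it to the pan middle at (0.588, −0.032).

play_rows(
  steps=[
    [[-0.004,0.012,0,0,0,0],[-0.012,0.04,0,0,0,0],[-0.012,0.04,0,0,0,0],[-0.012,0.04,0,0,0,0],[-0.012,0.04,0,0,0,0],[-0.012,0.04,0,0,0,0],[-0.012,0.04,0,0,0,0],[-0.012,0.04,0,0,0,0],[-0.009,0.024,0,0,0,0],[0,0,0,0,0,0]],
  ],
)

```text
t: 36.45
tcp_pos: [0.5865, -0.0292, 0.132]
tool_rot: [-0.002, 1.0, 0.0, -0.001]
force: [0.4, 0.2, -0.8]
finger_gap: 0.444
```

play_rows(
  steps=[
    [[0,0,0.015,0,0,0],[0,0,0.015,0,0,0],[0,0,0,0,0,0],[0,0,0,0,0,0]],
  ],
)

```text
t: 36.95
tcp_pos: [0.5871, -0.0326, 0.1029]
tool_rot: [0.0, 1.0, 0.0, -0.0]
force: [0.4, -0.8, 0.0]
finger_gap: 0.448
```

Run:
```python
from ov import *
q=manip.snapshot("scene"); p=manip.snapshot("top"); s=manip.sense(); t=s["tcp_pos"]; print(t,s["force"],s["finger_gap"],s["t"])
it=[(t[:2],t[2]+.0365,.020,(0,0,255)),(t[:2],t[2]-.0035,.018,(0,255,0)),((.588,-.0318),.06,.065,(255,255,0))]
cv2.imwrite("pics/g33.png",np.hstack([draw(q,(335,215),32,6,it,0),draw(p,(316,172),32,6,it,0)]))
```

```text
[ 0.58758882 -0.03250686  0.1035894 ] [ 0.35321768 -0.34416195 -0.04504375] 0.44559767890834096 37.05
```

View pics/g33.png

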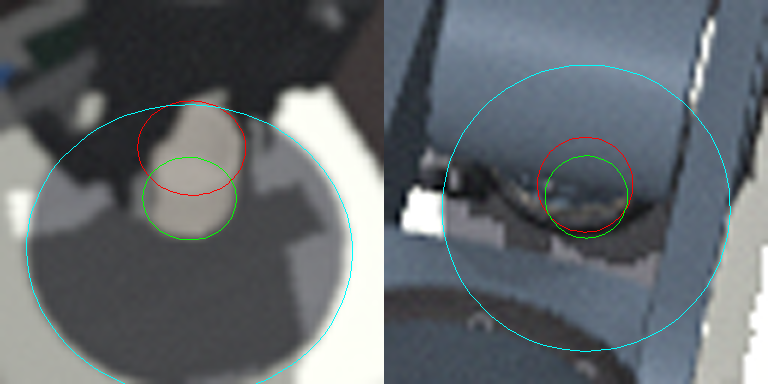

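play_rows(
  steps=[
    [[0,0,0.015,0,0,0],[0,0,0.012,0,0,0],[0,0,0.006,0,0,0],[0,0,0.003,0,0,0],[0,0,0,0,0,0],[0,0,0,0,0,0]],
  ],
)

```text
t: 37.8
tcp_pos: [0.5876, -0.0321, 0.0676]
tool_rot: [-0.0, 1.0, -0.0, 0.0]
force: [0.7, 0.7, -1.5]
finger_gap: 0.446
```

play_rows(
  steps=[
    [[0,0,0.001,0,0,0],[0,0,0.001,0,0,0],[0,0,0,0,0,0],[0,0,0,0,0,0]],
  ],
)

```text
t: 38.3
tcp_pos: [0.5873, -0.032, 0.0653]
tool_rot: [-0.0, 1.0, -0.0, 0.0]
force: [-0.3, 0.1, -1.0]
finger_gap: 0.443
```

play_rows(
  steps=[
    [[0,0,0.001,0,0,0],[0,0,0,0,0,0]],
  ],
)

```text
t: 38.55
tcp_pos: [0.5872, -0.032, 0.0642]
tool_rot: [-0.0, 1.0, 0.0, -0.0]
force: [0.2, 0.6, -1.4]
finger_gap: 0.441
```

play_rows(
  steps=[
    [[0,0,0.0007,0,0,0],[0,0,0,0,0,0]],
  ],
)

```text
t: 38.8
tcp_pos: [0.5873, -0.032, 0.0636]
tool_rot: [-0.0, 1.0, -0.0, 0.0]
force: [0.3, -0.0, -0.1]
finger_gap: 0.445
```

play_rows(
  steps=[
    [[0,0,0.0007,0,0,0],[0,0,0,0,0,0],[0,0,0,0,0,0]],
  ],
)

```text
t: 39.17
tcp_pos: [0.5874, -0.032, 0.0635]
tool_rot: [-0.0, 1.0, -0.0, 0.0]
force: [-1.1, 0.7, 5.9]
finger_gap: 0.444
```

Run:
```python
from ov import *
q=manip.snapshot("scene"); s=manip.sense(); t=s["tcp_pos"]; print(t,s["force"],s["finger_gap"],s["t"])
it=[(t[:2],.1,.020,(0,0,255)),(t[:2],.06,.018,(0,255,0)),((.588,-.0318),.06,.065,(255,255,0))]
cv2.imwrite("pics/g34.png",draw(q,(335,218),32,10,it,0))
```

```text
[ 0.58748382 -0.03200254  0.06350365] [-1.52038602  0.39276105  5.09624508] 0.4417505638514243 39.225
```

View pics/g34.png

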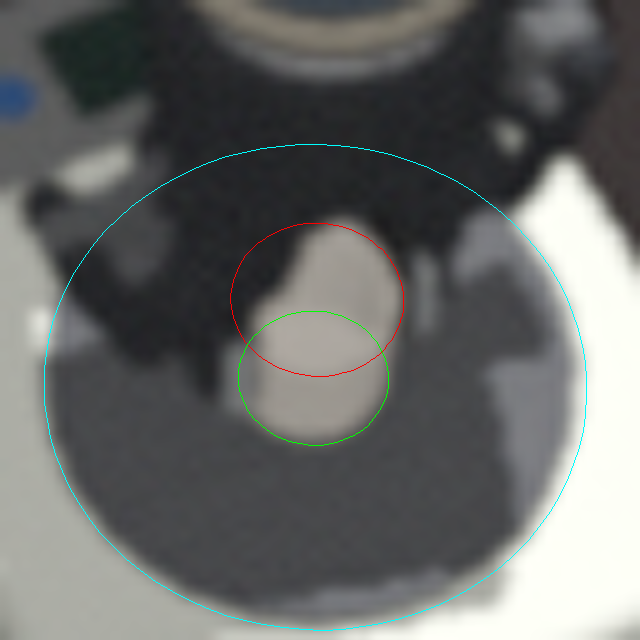

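Contact with the pan (5.9 N), with the cup upright in the middle. Easing off 0.5 mm, releasing and retreating.

play_rows(
  steps=[
    [[0,0,-0.0005,0,0,0],[0,0,0,0,0,0]],
  ],
)

```text
t: 39.48
tcp_pos: [0.5874, -0.032, 0.0635]
tool_rot: [-0.0, 1.0, 0.0, 0.0]
force: [0.2, 0.9, 3.8]
finger_gap: 0.441
```

play_rows(
  steps=[
    [[0,0,0,0,0,0],[0,0,0,0,0,0],[0,0,0,0,0,0],[0,0,0,0,0,0],[0,0,-0.01,0,0,0],[0,0,-0.03,0,0,0],[0,0,-0.05,0,0,0],[0,0,-0.05,0,0,0]],
  ],
  fingers=0.75,
)

```text
t: 40.48
tcp_pos: [0.5871, -0.032, 0.2053]
tool_rot: [-0.0, 1.0, -0.0, 0.0]
force: [0.9, -0.2, -0.8]
finger_gap: 0.749
```

play_rows(
  steps=[
    [[0.01,0.05,0,0,0,0],[0.01,0.05,0,0,0,0],[0.01,0.05,0,0,0,0],[0.01,0.05,0,0,0,0],[0.0,0.05,0,0,0,0],[0.0,0.05,0,0,0,0],[0.0,0.05,0,0,0,0],[0.0,0.05,0,0,0,0],[0,0,0,0,0,0],[0,0,0,0,0,0]],
  ],
)

```text
t: 41.72
tcp_pos: [0.5467, 0.3677, 0.2037]
tool_rot: [-0.001, 1.0, -0.0, -0.0]
force: [-0.6, 0.2, -0.1]
finger_gap: 0.751
```

Run:
```python
from ov import *
q=manip.snapshot("scene"); p=manip.snapshot("top"); s=manip.sense(); print(s["tcp_pos"],s["t"])
cv2.imwrite("pics/f_s.png",q["img"][:,:,::-1]);cv2.imwrite("pics/f_t.png",p["img"][:,:,::-1])
c=(.5875,-.032)
it=[(c,.1,.020,(0,0,255)),((.588,-.0318),.06,.065,(255,255,0))]
cv2.imwrite("pics/g35.png",np.hstack([draw(q,(335,218),32,6,it,0),draw(p,(316,172),32,6,it,0)]))
```

```text
[0.54711466 0.36674199 0.20363095] 41.825
```

View pics/g35.png

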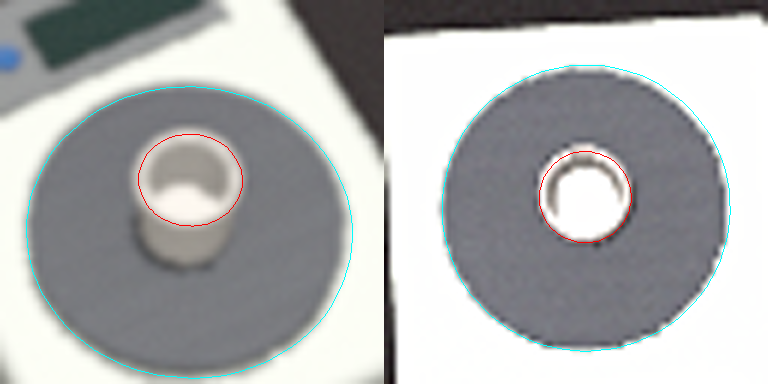

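View pics/f_s.png

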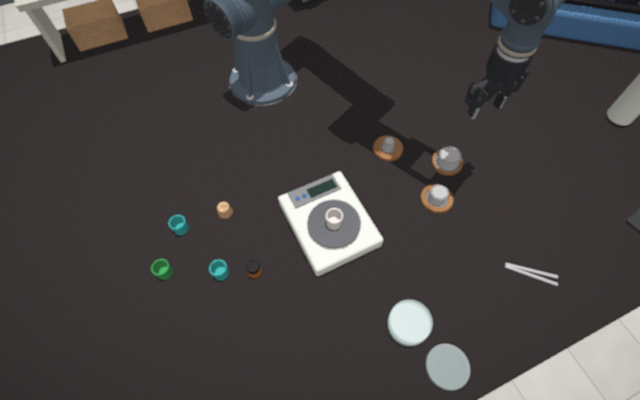

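View pics/f_t.png

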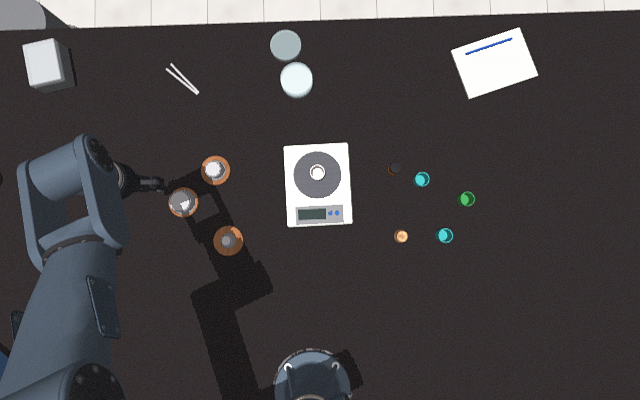

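The final views show the crucible upright in mid-pan (scene (334,218)) and the weights in their seats at (388,146), (449,158) and (438,196). The jar, cork and coloured cups are at the same pixels as at the start, and the gripper hangs free. Handing in.

```bash
python3 -c "
from station import manip
print(manip.sense()['force'],manip.sense()['t']); print(manip.sign_off())"
```

```text
[ 0.15754925  0.17074818 -0.40349857] 41.825
the job is handed in; nothing more can be done
None
```

I put the small, medium and large weights into their own seats one at a time. After that I stood the white crucible in the middle of the empty pan and handed the job in at 41.8 s.

**Last checks:**
- **Weights:** each was lowered until contact was felt, and the last pictures show all three flat in the matching recesses. The medium and large weights touched down at about the recess-floor height, not on the rim.
- **Crucible:** it is upright and within a few mm of the pan middle in both cameras. It met the pan with about 6 N before release.
- **Surroundings:** the jar, the cork and the turquoise and green cups look unmoved, and the arm touches nothing.

**Disagreements:**
- **Fingertip position:** the fingertips stood about 40 mm farther back along the tool than the stated 25 mm ahead of the TCP. A gentle test close over the small weight met nothing. I set the grasp heights from the pictures and the felt contacts instead.
- **Camera mismatch:** the two cameras differed by 1–4 mm in x, so I used averages.

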